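# Lock a row of plaster models in the holding jig

### The arm

A 6-joint arm with a two-finger parallel gripper is mounted at the origin on the work surface. World frame = base frame: x ahead of the robot, y to its left, z up, the work surface at z = 0. Lengths are in m, angles in rad, forces in N, time in s.
With the tool pointing down it reaches from about 0.3 to 0.875 m from the base axis. Payload 6.4 kg.
Tool frame: the origin (TCP) lies on the centre line of the jaws, within the pads' length; the fingertips stand 25 mm ahead of it and the grasp point (between the pads) lies 6 mm ahead of it (ctrl.tips_ahead is the z of the fingertips in the tool frame, in m); z points along the fingers, x is the direction in which the jaws open and shut, and the axes are right-handed (so a half turn about z gives the same grasp; the last joint's range is limited). The gripper opens to 85 mm and grips with 20 to 120 N. Pads are 22 mm wide; open, the fingers measure 114 mm over their backs; the gripper's body (76 mm by 85 mm) begins 54 mm behind the grasp point. The pads swing forward as they close: fully open they stand 13 mm farther back than shut.
Start: joints at [-1.386, 0.181, 1.607, -0, 1.354, -0.206], TCP at [0.219, -0.532, 0.256] pointing down, gripper open.
Joint ranges: [-2.99, 2.99], [-0.89, 2.07], [0.3, 2.58], [-1.14, 4.28], [0, 2.63], [-3.12, 3.12]. Speed limits (rad/s): [2.57, 2.57, 3.01, 3.14, 3.14, 3.14].

### API

Orientations are given as a unit quaternion [w, x, y, z].
In Python, from bench import ctrl gives the robot as it stands.
- The arm moves only by the shell command python3 -m pendant 'ROWS'. ROWS is JSON, a list that holds one entry, the list of rows, each a list of 7 numbers: the shift along the tool's x, y, z in m, then the turn, a rotation vector about the tool's x, y, z in rad, then the closure, from -1 (fully open) to 1 (shut). A call has 1 to 10 rows; each row shifts and turns the commanded pose from where the row before left it, along the tool's axes as they then stand; what a row does not reach is not made up. A row lasts 1/10 s, in which the tool goes at most 50 mm and 8.59 degrees, less where a joint would pass 70% of its speed; a pose out of reach is approached as far as the arm can. A call with a gripper value outside its range is refused whole. The fingers move at their own pace and stop on an object; the grip force is fixed at half the most. Time passes only in rows, so rows that do not move let the fingers close. It gives the time, the measured TCP pose, the force and the opening at its end, in the units of the state.
- ctrl.get_obs(): the state, without advancing time (a new reading comes with each control period).
- ctrl.camera(name): name is "scene" or "top" or "wrist"; returns (picture, depth): 420x560x3 uint8, red, green, blue; 420x560 float32, m along the optical axis (not along the pixel's ray), 0 where there is no reading.
- ctrl.calibration(name): a dict with "fov_y" (degrees; the focal length in pixels is half the picture's height over the tangent of half this angle, whatever the lens; pixels are square), "cx", "cy" (the principal point, pixels), "camera_from_world" (4x4, takes a point from world to camera coordinates). Camera axes: x right, y down, z forward; pixel columns grow to the right and rows downward; lengths in m; the calibration is good to about 2 mm. A picture is of the moment at which its call begins: read the wrist's pose just before it. calibration takes no time and is no camera call; for the wrist camera it gives the pose at the moment of the call.
- ctrl.hand_in(): hands the job in, once; it reports no verdict.
The state is a dict: "time_s": time; "q": joint angles; "dq": joint speeds; "joint_efforts": joint torques, N m; "eef_pos": TCP position; "eef_rot": TCP orientation; "wrist_force": force on the tool from outside, world axes, zero at the start; "torque": the same for the moment, N m; "opening": opening from 0.0 (shut) to 1.0 (fully open).
Only numpy, scipy, OpenCV 4.12 (cv2) and the standard library are available. Lean on these libraries where they do the work, as an engineer would, in place of code of your own. Each camera call takes 0.05 s, during which the arm holds its last target.

### The job

Clear the tongs and the square firing tile off the holding jig and lay both flat on the floor of the steel tray, then stand every plaster model on the jig's plate, teeth up and side by side, each pointing straight at the fence with its end up against it. When all stand there, lay the straightedge flat on the plate with a long edge flush against the front ends of all the models, and only then press the lever down until it clicks and stays down by itself. Leave the other things on the bench as they are.

Things in the scene. Friction and masses are not known exactly. Their poses are not given: they have to be found in the camera images.
- jig: Holding jig, fixed to the bench: aluminium plate 160 (x) x 380 (y) x 12 mm, models and straightedge lie on its top. Origin: centre of the plate's underside, z up. A steel fence stands along its far side, the press-down lever at its -y end. Models stand before the fence, centres from y = -100 to +175 mm; four fit with 29 mm gaps between them at y = -60, 5, 70, 135 mm.
- fence (a point): Point on the fence's face at the height of the plate's top: x = +50, y = +40, z = +12 mm in the jig's frame. The face looks to the jig's -x, runs along its y from y = -100 to +180 mm and is 38 mm high.
- bar_shaft (a point): Middle of the shaft of the hold-down bar, 25 mm behind the fence's face, 62 mm above the jig's origin. The steel bar (270 mm long, 45 mm reach) is linked to the lever. Lever up: it stands leaning back behind the fence, its top 106 mm above the jig's origin. Lever down: it lies 2 mm over the far ends of the models.
- lever (a joint): Press-down lever: flat steel arm 150 x 24 x 12 mm pointing to the jig's -x, pin along the jig's y at x = +60, y = -150, z = +45 mm in its frame. Value in rad: 0 = up (arm 0.5 rad above level, held by a spring), end stop 0.54 (level). Needs about 9 N at the pad, then less; past 0.42 it goes over centre, snaps to its stop and stays caught there; before that it springs back up. Over 0.5 it is caught.
- lever_pad (a point): Centre of the top face of the lever's pad (34 mm across), 140 mm from the lever's pin; it moves with the lever, from about 121 mm above the bench (up) to about 49 mm (down).
- model1: Plaster quadrant model: base 60 (x) x 36 (y) x 30 mm high with a 14 mm wide row of teeth along x in the middle of its top, 44 mm high in all, 0.13 kg. Origin: centre of the underside, z up. Both ends are alike. Stands on the bench at the robot's left at the start. Three or four of the models are present; an absent one is given as None.
- model2: Plaster quadrant model: base 60 (x) x 36 (y) x 30 mm high with a 14 mm wide row of teeth along x in the middle of its top, 44 mm high in all, 0.13 kg. Origin: centre of the underside, z up. Both ends are alike. Stands on the bench at the robot's left at the start. Three or four of the models are present; an absent one is given as None.
- model3: Plaster quadrant model: base 60 (x) x 36 (y) x 30 mm high with a 14 mm wide row of teeth along x in the middle of its top, 44 mm high in all, 0.13 kg. Origin: centre of the underside, z up. Both ends are alike. Stands on the bench at the robot's left at the start. Three or four of the models are present; an absent one is given as None.
- model4: Plaster quadrant model: base 60 (x) x 36 (y) x 30 mm high with a 14 mm wide row of teeth along x in the middle of its top, 44 mm high in all, 0.13 kg. Origin: centre of the underside, z up. Both ends are alike. Stands on the bench at the robot's left at the start. Three or four of the models are present; an absent one is given as None.
- straightedge: Aluminium straightedge lying flat: blade 60 (x) x 260 (y) x 6 mm, straight long edges at x = +30 and -30 mm, either may be used. On it, along the middle, an upright grey grip rib 14 (x) x 80 (y) mm, from 6 to 46 mm above the underside: pinch it across x. Origin: centre of the underside, z up. 0.25 kg, loose.
- tongs: Steel crucible tongs, rigid, lying flat along their own x, 190 mm long (x from -100 to +90 mm), 46 mm wide at the handles (-x), 12 mm thick. Origin: underside of the pivot, a round boss 26 mm across that sticks out of the arms: pinch it across y. They lie on the jig's plate at the start. 0.12 kg.
- firing_tile: Square ceramic firing tile, honeycomb pattern on top, 50 x 50 x 14 mm. Origin: centre of its underside, z up. Lies at the jig plate's +y end at the start. 0.06 kg.
- tray: Low steel tray, fixed to the bench: 150 (x) x 250 (y) x 16 mm outside, walls and floor 4 mm. Origin: centre of its underside, z up. Tongs (lengthwise) and tile fit in it side by side. It lies either near the robot or at its right; the straightedge starts at the other of these two places.
- mix_bowl: Bystander: black rubber mixing bowl, 110 mm across, 60 mm high, far left. Origin: centre of its underside.
- jar: Bystander: white jar, 64 mm across, 85 mm high, far right. Origin: centre of its underside.
- spatula: Bystander: spatula 190 mm long lying at the right. Origin: near its middle, underside.

How it is judged:
By the outcome, as a careful person would: the job done as asked, in the order asked, and still so for the second after the job is handed in, with the robot touching nothing.
Of model1, model2, model3, model4 only 3 to 4 are there at a start; the rules pass over those that are not, and their reading is None.
At some moment in a run one of model1, model2, model3, model4, straightedge, tongs, firing_tile may be knocked a few centimetres aside while the robot is not near it.
Once in a run the grip may slacken for a moment while it holds something.
It also fails if it takes over 208 s, if anything falls off the work surface, if the arm or the gripper's body presses on something with over 40 N, if the wrist force passes 120 N, or if a joint passes its speed limit or range.

## Working session

There is one attempt and no reset: what is moved stays moved. The work goes in short steps, Python scripts to look and compute and a shell command to move; the robot and the scene stay as the last step left them, time stands still between calls to the robot, and variables do not carry over. Pictures are saved under pics/ and viewed, and the job is handed in when it is done.

```bash
ls; mkdir -p pics; python3 - <<'E'
from bench import ctrl
import cv2, json
print(ctrl.get_obs(), ctrl.tips_ahead)
for n in ["scene","top","wrist"]:
    c=ctrl.calibration(n); print(n,c)
    p,d=ctrl.camera(n); cv2.imwrite(f"pics/a_{n}.png",p[:,:,::-1])
E
```

```text
pics
{'time_s': 0.0, 'q': array([-1.38629010e+00,  1.81536793e-01,  1.60799137e+00, -5.04984008e-06,
        1.35378253e+00, -2.06258822e-01]), 'dq': array([ 7.12837745e-04,  7.77334411e-05,  3.36983104e-04, -2.21732755e-04,
        1.26889125e-03,  6.26711283e-05]), 'joint_efforts': array([-6.54406995e-04, -4.44873941e+01, -3.51337123e+01, -4.27032428e-04,
        8.91941978e-03,  5.74798278e-06]), 'eef_pos': array([ 0.21895876, -0.53114135,  0.25539453]), 'eef_rot': array([-6.12265647e-04,  8.30931976e-01, -5.56373358e-01, -6.02539117e-04]), 'wrist_force': array([ 0.11724729,  0.5008464 , -0.43696805]), 'torque': array([0.03099806, 0.03216501, 0.00806597]), 'opening': 0.9979690936546544} 0.025
scene {'fov_y': 50.50138788766038, 'cx': 282.50226756117536, 'cy': 204.57294428303095, 'camera_from_world': array([[ 0.55527394,  0.83165376,  0.00478296, -0.30429698],
       [ 0.50628071, -0.33345686, -0.79529011, -0.208367  ],
       [-0.6598111 ,  0.44402539, -0.60621016,  1.45887663],
       [ 0.        ,  0.        ,  0.        ,  1.        ]])}
top {'fov_y': 44.554515678217186, 'cx': 277.6113443566905, 'cy': 202.0789205194227, 'camera_from_world': array([[-4.21607270e-04, -9.99865602e-01, -1.63890210e-02,
        -1.35480990e-02],
       [-9.86626974e-01,  3.08722542e-03, -1.62965279e-01,
         5.86881018e-01],
       [ 1.62993974e-01,  1.61011429e-02, -9.86495675e-01,
         1.17312260e+00],
       [ 0.00000000e+00,  0.00000000e+00,  0.00000000e+00,
         1.00000000e+00]])}
wrist {'fov_y': 65.75795569140783, 'cx': 284.99605686287936, 'cy': 207.62661188907555, 'camera_from_world': array([[ 0.3815436 , -0.92434943, -0.00161622, -0.57419124],
       [-0.8787986 , -0.36328261,  0.30941681, -0.03931821],
       [-0.2865964 , -0.11663567, -0.95092514,  0.37968024],
       [ 0.        ,  0.        ,  0.        ,  1.        ]])}
```

View pics/a_top.png

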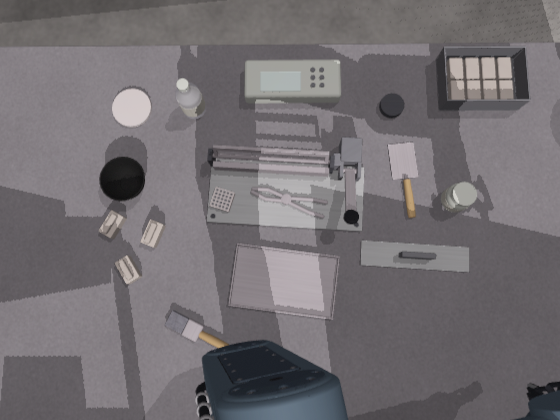

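View pics/a_scene.png

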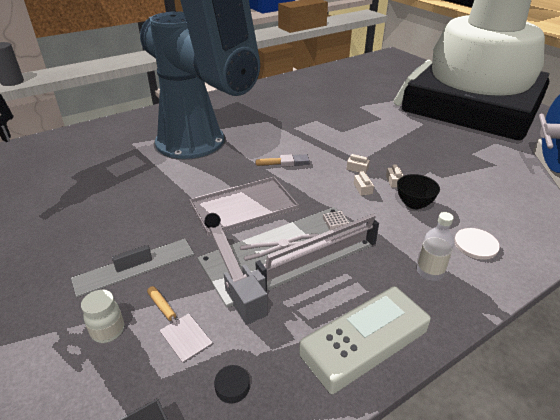

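View pics/a_wrist.png

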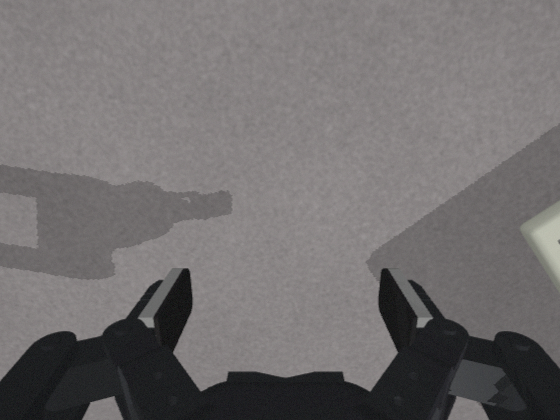

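```bash
cat > h.py <<'E'
from bench import ctrl
import numpy as np, cv2
from scipy.spatial.transform import Rotation as Rn
def K(n,c=None):
    c=c or ctrl.calibration(n); f=210/np.tan(np.radians(c["fov_y"])/2); return f,c["cx"],c["cy"],np.array(c["camera_from_world"])
def cloud(n):
    k=K(n); p,d=ctrl.camera(n); f,cx,cy,T=k
    v,u=np.mgrid[:420,:560]; X=np.stack([(u-cx)/f*d,(v-cy)/f*d,d],-1)
    W=(X-T[:3,3])@T[:3,:3]; W[d==0]=np.nan
    return p,d,W
def proj(n,P,k=None):
    f,cx,cy,T=k or K(n); q=np.atleast_2d(P)@T[:3,:3].T+T[:3,3]; return np.c_[f*q[:,0]/q[:,2]+cx,f*q[:,1]/q[:,2]+cy]
def ortho(p,n,z,x0,x1,y0,y1,s=0.001,k=None):
    xs=np.arange(x1,x0,-s); ys=np.arange(y1,y0,-s)
    X,Y=np.meshgrid(xs,ys,indexing='ij'); P=np.stack([X,Y,np.full_like(X,z)],-1).reshape(-1,3)
    uv=proj(n,P,k).astype(np.float32).reshape(X.shape+(2,))
    return cv2.remap(p,uv[...,0],uv[...,1],cv2.INTER_LINEAR)
def tool():
    o=ctrl.get_obs(); q=o["eef_rot"]; return np.array(o["eef_pos"]),Rn.from_quat([q[1],q[2],q[3],q[0]]).as_matrix(),o
def down(yaw):
    "tool z down, tool x at world yaw"
    x=np.array([np.cos(yaw),np.sin(yaw),0]); z=np.array([0,0,-1.]); return np.c_[x,np.cross(z,x),z]
def delta(P,yaw):
    p,R,o=tool(); 
    best=None
    for a in (yaw,yaw+np.pi):
        rv=Rn.from_matrix(R.T@down(a)).as_rotvec()
        if best is None or np.linalg.norm(rv)<np.linalg.norm(best): best=rv
    print("shift(tool)",np.round(R.T@(np.array(P)-p),4),"turn",np.round(best,4),"q6",round(o["q"][5],2), "tcp",np.round(p,4))
E
python3 - <<'E'
from h import *
p,d,W=cloud("top")
np.savez("top0.npz",p=p,d=d,W=W)
print(np.nanmedian(W[300:330,400:500,2]), np.nanmedian(W[160:200,60:80,2]))
z=W[...,2]; m=(z>0.006)&(W[...,0]>0.2)
cv2.imwrite("pics/hm.png",np.nan_to_num(np.clip(z*2000,0,255)).astype(np.uint8))
n,l,st,ce=cv2.connectedComponentsWithStats(m.astype(np.uint8))
for i in range(1,n):
    if st[i,4]>40:
        Q=W[l==i]; r=cv2.minAreaRect((Q[:,:2]*1000).astype(np.float32)); print(st[i], np.round(r[0],1),np.round(r[1],1),round(r[2],1),"zmax",round(np.nanpercentile(Q[:,2],95),4))
big=cv2.resize(ortho(p,"top",0.012,0.25,0.65,-0.3,0.36),None,fx=1.2,fy=1.2); cv2.imwrite("pics/o0.png",big)
E
```

```text
0.0008457022602225982 3.0983457259687225e-05
[ 436   46   95   65 5571] [ 912.6 -534.4] [174.3 232.9] 0.2 zmax 0.07
[ 243   59   99   45 4114] [907.  -50.7] [121.9 250.6] 0.2 zmax 0.0553
[175  79  31  40 863] [836.  193.3] [53.8 67.2] 36.5 zmax 0.1609
[ 112   89   40   38 1167] [838.3 358.9] [100.   98.3] 61.0 zmax 0.0165
[379  94  26  26 478] [ 837.1 -299.7] [59.3 58.4] 46.2 zmax 0.0266
[  207   137   157    95 11849] [649.3 -36.2] [381.9 237.7] 86.8 zmax 0.104
[  99  157   46   45 1434] [643.3 358.1] [108.2 107. ] 45.9 zmax 0.061
[403 177  13  41 309] [ 604.8 -334.9] [101.3  21. ] 5.6 zmax 0.0228
[441 182  36  31 822] [ 595.5 -444.4] [69.5 62.9] 38.6 zmax 0.089
[ 98 211  28  29 449] [540.2 393.6] [48.2 60.4] 61.0 zmax 0.045
[140 220  26  28 428] [515.2 289.7] [38.4 59.8] 68.2 zmax 0.0468
[ 360  241  110   32 1754] [ 459.6 -343.4] [262.4  64.3] 87.0 zmax 0.047
[228 244 112  76 956] [402.  -30.1] [252.9 155.8] 82.9 zmax 0.0199
[114 256  28  29 453] [429.2 349.4] [66.7 43.1] 30.8 zmax 0.0462
[270 256  19  11  43] [444.2 -17. ] [38.9 20.7] 56.4 zmax 0.0099
[300 305  17  10  41] [337.  -87.2] [39.8 19.7] 78.7 zmax 0.0101
[  165   311   183   109 10464] [261.7  82.9] [343.8 115. ] 85.5 zmax 0.8024
[ 516  382   44   38 1119] [ 230.3 -407.9] [195.8  38.9] 78.6 zmax 0.6127
```

View pics/o0.png

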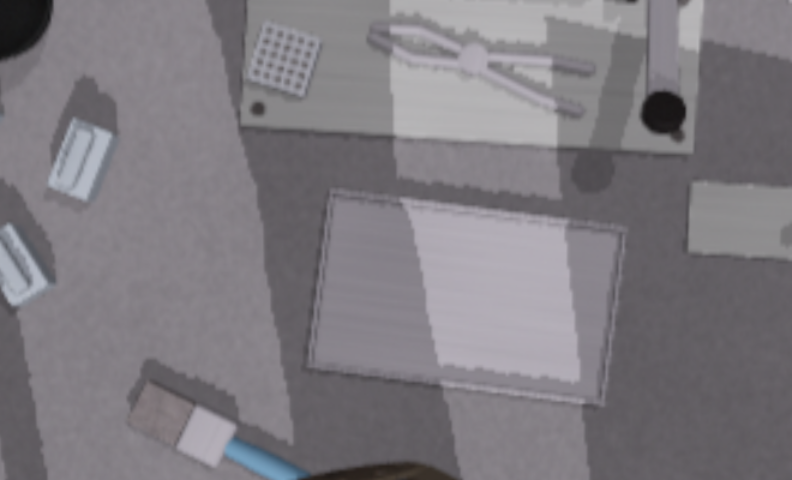

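View pics/hm.png

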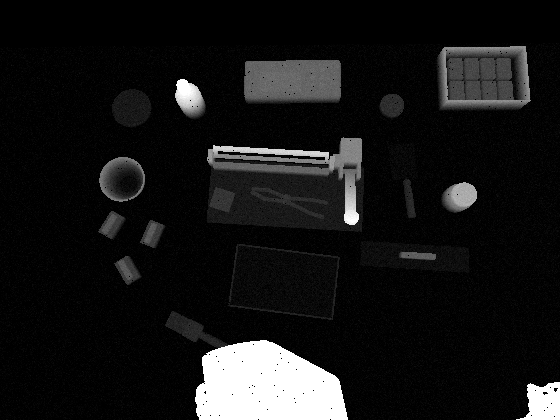

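```bash
python3 - <<'E'
from h import *
f,cx,cy,T=K("wrist"); p,R,o=tool()
C=-T[:3,:3].T@T[:3,3]; print("cam in tool",R.T@(C-p)); print("cam axes in tool\n",np.round(R.T@T[:3,:3].T,3))
delta([0.48,-0.04,0.30],np.radians(-3.3))
E
```

```text
cam in tool [ 2.40026928e-05 -8.03940443e-02 -1.16789717e-01]
cam axes in tool
 [[ 1.     0.001  0.   ]
 [-0.001  0.951  0.31 ]
 [ 0.    -0.31   0.951]]
shift(tool) [-0.3549 -0.4285 -0.0438] turn [-8.0000e-04  9.0000e-04 -1.1224e+00] q6 -0.21 tcp [ 0.219  -0.5313  0.2557]
```

```bash
python3 -m pendant '[[[-0.0295,-0.0357,-0.0037,0,0,0,-1],[-0.0295,-0.0357,-0.0037,0,0,0,-1],[-0.0295,-0.0357,-0.0037,0,0,0,-1],[-0.0295,-0.0357,-0.0037,0,0,0,-1],[-0.0295,-0.0357,-0.0037,0,0,0,-1],[-0.0295,-0.0357,-0.0037,0,0,0,-1],[-0.0295,-0.0357,-0.0037,0,0,0,-1],[-0.0295,-0.0357,-0.0037,0,0,0,-1],[-0.0295,-0.0357,-0.0037,0,0,0,-1],[-0.0295,-0.0357,-0.0037,0,0,0,-1]]]'
python3 -m pendant '[[[-0.0295,-0.0357,-0.0037,0,0,0,-1],[-0.0295,-0.0357,-0.0037,0,0,0,-1],[0,0,0,0,0,-0.14,-1],[0,0,0,0,0,-0.14,-1],[0,0,0,0,0,-0.14,-1],[0,0,0,0,0,-0.14,-1],[0,0,0,0,0,-0.14,-1],[0,0,0,0,0,-0.14,-1],[0,0,0,0,0,-0.14,-1],[0,0,0,0,0,-0.14,-1]]]'
python3 - <<'E'
from h import *
delta([0.48,-0.04,0.30],np.radians(-3.3))
p,d,W=cloud("wrist"); cv2.imwrite("pics/b_w.png",p[:,:,::-1]); np.savez("w0.npz",p=p,d=d,W=W)
E
```

```text
time_s: 1.2
eef_pos: [0.4372, -0.1211, 0.2936]
eef_rot: [-0.0, 0.831, -0.556, 0.0]
wrist_force: [0.9, -1.3, 0.2]
opening: 1.001
time_s: 2.2
eef_pos: [0.4802, -0.0411, 0.3005]
eef_rot: [-0.0, 1.0, -0.027, -0.0]
wrist_force: [0.0, -0.5, -0.3]
opening: 0.999
shift(tool) [-0.0002 -0.0011  0.0005] turn [-0.0001  0.0003  0.0033] q6 -0.28 tcp [ 0.4802 -0.0411  0.3005]
```

View pics/b_w.png

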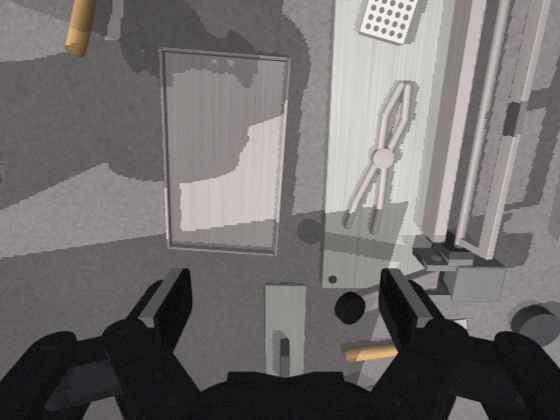

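```bash
cat >> h.py <<'E'
def back(n,uv,z,k=None):
    f,cx,cy,T=k or K(n); uv=np.atleast_2d(np.array(uv,float))
    r=np.c_[(uv[:,0]-cx)/f,(uv[:,1]-cy)/f,np.ones(len(uv))]@T[:3,:3]; C=-T[:3,:3].T@T[:3,3]
    return C+r*((z-C[2])/r[:,2])[:,None]
E
python3 - <<'E'
from h import *
d=np.load("w0.npz"); p=d["p"]
def sh(a,b,n):print(n,np.round(b,4).tolist())
sh(0,back("wrist",[(161,49),(291,58),(276,255),(168,248)],.016)[:,:2],"tray")
sh(0,back("wrist",[(383,158)],.024)[:,:2],"boss")
sh(0,back("wrist",[(407,84),(347,224),(375,230)],.02)[:,:2],"tongs ends")
sh(0,back("wrist",[(366,37),(412,45)],.026)[:,:2],"tile low corners")
o=ortho(p,"wrist",0.012,0.48,0.70,-0.23,0.2,0.0006); cv2.imwrite("pics/o1.png",o[:,:,::-1])
t=np.load("top0.npz")["p"]
o=ortho(t,"top",0.012,0.48,0.70,-0.23,0.2,0.0006); cv2.imwrite("pics/o2.png",o[:,:,::-1])
E
```

```text
tray [[0.3485, 0.1014], [0.4937, 0.0854], [0.4632, -0.1592], [0.3177, -0.142]]
boss [[0.6004, -0.0316]]
tongs ends [[0.625, 0.0515], [0.5586, -0.1169], [0.5955, -0.127]]
tile low corners [[0.5753, 0.1012], [0.6256, 0.091]]
```

View pics/o1.png

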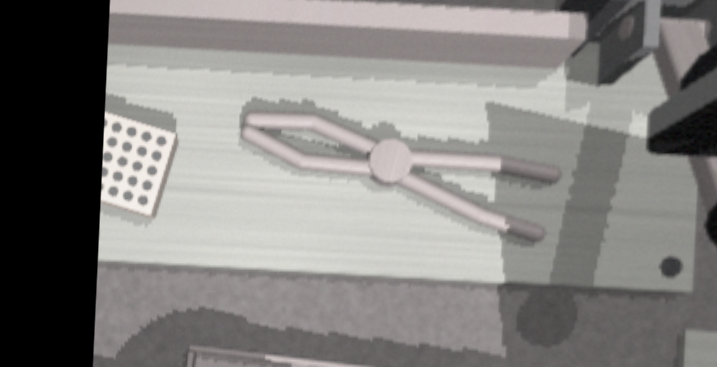

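View pics/o2.png

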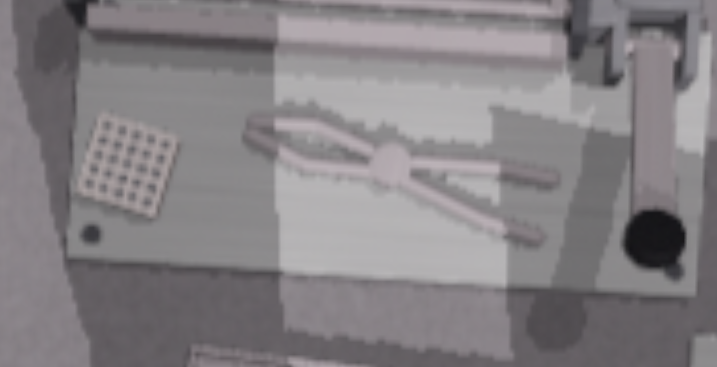

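```bash
python3 - <<'E'
from h import *
def fit(img,c0,c1,r0,r1,s=0.0006,X1=.70,Y1=.2):
    g=cv2.GaussianBlur(cv2.cvtColor(img,cv2.COLOR_RGB2GRAY),(0,0),1.5).astype(float)
    gy=np.abs(np.gradient(g,axis=0)); pts=[]
    for c in range(c0,c1,4):
        t=(c-c0)/(c1-c0); rr=int(round(r0+(r1-r0)*t)); w=gy[rr-12:rr+13,c]; k=np.argmax(w)
        if w[k]>3: pts.append((c,rr-12+k))
    a=np.array(pts,float)
    for _ in range(4):
        pf=np.polyfit(a[:,0],a[:,1],1); e=np.abs(np.polyval(pf,a[:,0])-a[:,1]); a=a[e<max(1.5*np.median(e),0.8)]
    print(len(a),"yaw deg",-np.degrees(np.arctan(pf[0])),"x at y=-.15,0,.15:",[round(X1-s*np.polyval(pf,(Y1-y)/s),4) for y in(-.15,0,.15)])
w=np.load("w0.npz")["p"]; t=np.load("top0.npz")["p"]
for n,p,a,b in(("wrist",w,(102,685,261,291),0),("top",t,(75,690,259,296),0)):
    o=ortho(p,n,0.012,0.48,0.70,-0.23,0.2,0.0006); fit(o,*a)
# side edges via top: transpose
def corner(n,p):
    pass
# fence top edge front (z=.050)
for n,p in(("wrist",w),("top",t)):
    o=ortho(p,n,0.050,0.58,0.72,-0.2,0.2,0.0006); cv2.imwrite(f"pics/f_{n}.png",o[:,:,::-1])
D=np.load("w0.npz")["W"]; z=D[...,2]
m=(abs(z-.05)<.004)&(D[...,0]>.6)&(D[...,0]<.7); print(m.sum())
P=D[m]
for y in (-.1,-.05,0,.05,.1):
    q=P[abs(P[:,1]-y)<.01]; 
    if len(q): print(y,np.percentile(q[:,0],[2,10,50,90]).round(4))
D=np.load("top0.npz")["W"]; z=D[...,2]
m=(abs(z-.05)<.004)&(D[...,0]>.6)&(D[...,0]<.7); P=D[m]
for y in (-.1,-.05,0,.05,.1):
    q=P[abs(P[:,1]-y)<.01]; 
    if len(q): print(y,np.percentile(q[:,0],[2,10,50,90]).round(4))
print("plate z",[np.nanmedian(D[..., 2][(abs(D[...,0]-.56)<.01)&(abs(D[...,1]-y)<.02)]) for y in(-.1,0,.1)])
E
```

```text
120 yaw deg -3.029992494231369 x at y=-.15,0,.15: [np.float64(0.5285), np.float64(0.5365), np.float64(0.5444)]
88 yaw deg -3.6643885436231174 x at y=-.15,0,.15: [np.float64(0.526), np.float64(0.5356), np.float64(0.5453)]
3836
-0.1 [0.6597 0.6604 0.6666 0.6727]
-0.05 [0.6629 0.6636 0.6697 0.6761]
0 [0.666  0.6668 0.6728 0.6789]
0.05 [0.6691 0.67   0.6758 0.6822]
0.1 [0.6722 0.673  0.679  0.685 ]
-0.1 [0.6576 0.6591 0.6647 0.6711]
-0.05 [0.6602 0.6617 0.667  0.674 ]
0 [0.6646 0.6648 0.6708 0.6771]
0.05 [0.6674 0.6679 0.6745 0.68  ]
0.1 [0.6701 0.6721 0.6773 0.6847]
plate z [np.float64(0.015690613921843427), np.float64(0.012656571644591934), np.float64(0.012618929089840955)]
```

View pics/f_wrist.png

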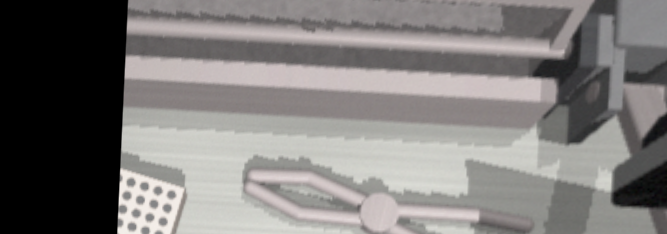

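View pics/f_top.png

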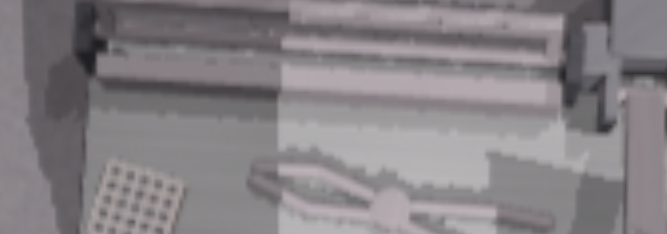

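```bash
python3 -m pendant '[[[0,0,0,0,0,0.106,-0.2],[0,0,0,0,0,0.106,-0.2],[0.04,0,0,0,0,0,-0.2],[0.04,0,0,0,0,0,-0.2],[0.02,0,0.04,0,0,0,-0.2],[0,0,0.04,0,0,0,-0.2],[0,0,0.04,0,0,0,-0.2]]]'
python3 - <<'E'
from h import *
delta([0.5995,-0.032,0.039],np.radians(-15.2))
p,d,W=cloud("wrist"); cv2.imwrite("pics/b_w1.png",p[:,:,::-1])
print(back("wrist",[(383,158)],.024))
E
```

```text
time_s: 2.95
eef_pos: [0.577, -0.0682, 0.179]
eef_rot: [0.0, 0.991, -0.137, 0.0]
wrist_force: [0.7, -0.0, -0.7]
opening: 0.598
shift(tool) [ 0.0118 -0.041   0.14  ] turn [ 0.     -0.0001 -0.0098] q6 -0.05 tcp [ 0.577  -0.0682  0.179 ]
[[ 0.6581511  -0.05280348  0.024     ]]
```

View pics/b_w1.png

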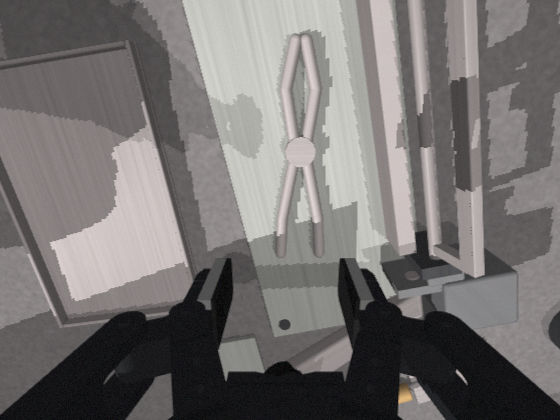

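```bash
python3 - <<'E'
from h import *
B=back("wrist",[(300,151)],.024)[0]; print(B)
delta([B[0],B[1],0.039],np.radians(-15.6))
E
```

```text
[ 0.59475579 -0.02920098  0.024     ]
shift(tool) [ 0.0127 -0.0422  0.1323] turn [-0.0006  0.0116 -0.0028] q6 -0.05 tcp [ 0.5725 -0.0669  0.1714]
```

```bash
python3 -m pendant '[[[0,0,0,0,0,0,-0.2]]]'; python3 - <<'E'
from h import *
p,d,W=cloud("wrist"); cv2.imwrite("pics/b_w2.png",p[:,:,::-1])
delta([0.5995,-0.032,0.039],np.radians(-15.6))
E
```

```text
time_s: 3.1
eef_pos: [0.5745, -0.0674, 0.1779]
eef_rot: [-0.001, 0.991, -0.137, -0.003]
wrist_force: [0.2, 0.0, 0.3]
opening: 0.598
shift(tool) [ 0.0127 -0.0408  0.1418] turn [-0.0001  0.0015 -0.0012] q6 -0.05 tcp [ 0.5764 -0.068   0.1808]
```

View pics/b_w2.png

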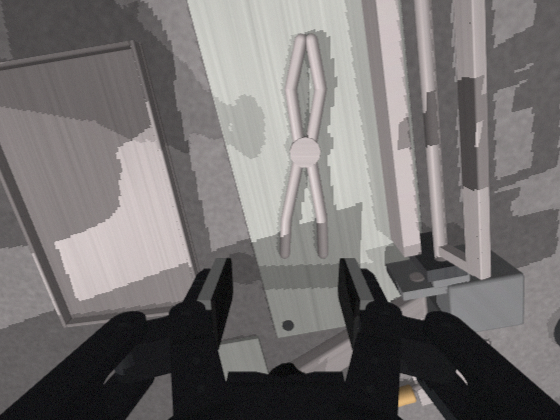

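```bash
python3 - <<'E'
from h import *
B=back("wrist",[(305,152)],.024)[0]; print(B)
delta([B[0],B[1],0.039],np.radians(-15.6))
E
```

```text
[ 0.60390441 -0.03408221  0.024     ]
shift(tool) [ 0.0175 -0.04    0.1418] turn [-0.0001  0.0015 -0.0012] q6 -0.05 tcp [ 0.5764 -0.068   0.1808]
```

```bash
python3 -m pendant '[[[0.008,-0.02,0.02,0,0,0,-0.2],[0.007,-0.02,0.025,0,0,0,-0.2],[0,0,0.015,0,0,0,-0.2],[0,0,0,0,0,0,-0.2],[0,0,0,0,0,0,-0.2],[0,0,0,0,0,0,-0.2]]]'; python3 - <<'E'
from h import *
delta([0.6,-0.032,0.039],np.radians(-15.6))
p,d,W=cloud("wrist"); cv2.imwrite("pics/b_w3.png",p[:,:,::-1])
delta([0.6,-0.032,0.039],np.radians(-15.6))
E
```

```text
time_s: 3.75
eef_pos: [0.6028, -0.0345, 0.1229]
eef_rot: [0.0, 0.991, -0.136, 0.002]
wrist_force: [0.0, 0.3, 0.4]
opening: 0.598
shift(tool) [-0.0036 -0.0016  0.0839] turn [ 0.0001 -0.0032 -0.0006] q6 0.02 tcp [ 0.6028 -0.0345  0.1229]
shift(tool) [-0.0035 -0.0016  0.0837] turn [ 0.0001 -0.003  -0.0006] q6 0.02 tcp [ 0.6027 -0.0344  0.1227]
```

View pics/b_w3.png

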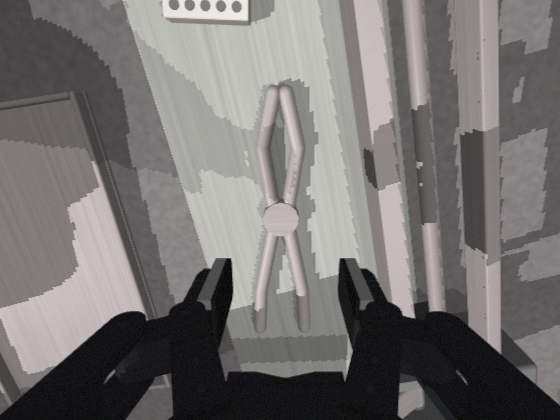

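```bash
python3 - <<'E'
from h import *
B=back("wrist",[(281,219)],.024)[0]; print(B)
delta([B[0],B[1],0.039],np.radians(-15.6))
E
```

```text
[ 0.6014546  -0.03257928  0.024     ]
shift(tool) [-0.002  -0.0014  0.0837] turn [ 0.0001 -0.003  -0.0006] q6 0.02 tcp [ 0.6027 -0.0344  0.1227]
```

```bash
python3 -m pendant '[[[-0.002,-0.0015,0.025,0,0,0,-0.2],[0,0,0.025,0,0,0,-0.2],[0,0,0.015,0,0,0,-0.2],[0,0,0.006,0,0,0,-0.2],[0,0,0,0,0,0,-0.2],[0,0,0,0,0,0,-0.2]]]'; python3 - <<'E'
from h import *
delta([0.6012,-0.0325,0.039],np.radians(-15.6))
E
```

```text
time_s: 4.4
eef_pos: [0.6011, -0.0318, 0.0508]
eef_rot: [0.0, 0.991, -0.136, 0.001]
wrist_force: [-0.2, -0.2, -0.2]
opening: 0.601
shift(tool) [0.0002 0.0006 0.0118] turn [-0.     -0.0016  0.0002] q6 0.02 tcp [ 0.6011 -0.0318  0.0508]
```

```bash
python3 -m pendant '[[[0,0,0.008,0,0,0,-0.2],[0,0,0.004,0,0,0,-0.2],[0,0,0,0,0,0,-0.2],[0,0,0,0,0,0,0.8],[0,0,0,0,0,0,0.8],[0,0,0,0,0,0,0.8],[0,0,0,0,0,0,0.8],[0,0,0,0,0,0,0.8],[0,0,0,0,0,0,0.8]]]'; python3 - <<'E'
from h import *
delta([0.6012,-0.0325,0.039],np.radians(-15.6))
p,d,W=cloud("wrist"); cv2.imwrite("pics/b_w4.png",p[:,:,::-1])
E
```

```text
time_s: 5.3
eef_pos: [0.6006, -0.0316, 0.0382]
eef_rot: [0.0, 0.991, -0.136, 0.0]
wrist_force: [-0.7, 0.5, 5.9]
opening: 0.27
shift(tool) [ 0.0008  0.0007 -0.0008] turn [-0.     -0.0007  0.0003] q6 0.02 tcp [ 0.6006 -0.0316  0.0382]
```

View pics/b_w4.png

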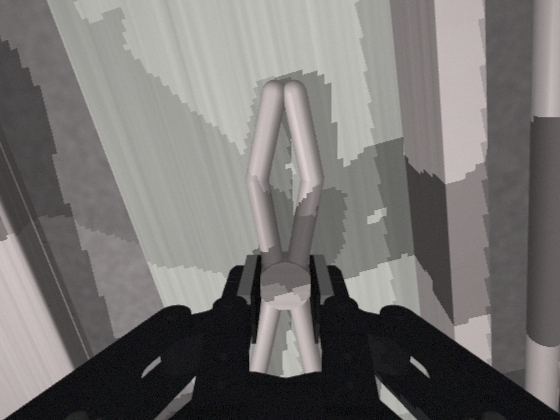

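```bash
python3 -m pendant '[[[0,0,-0.015,0,0,0,0.8],[0,0,-0.03,0,0,0,0.8],[0,0,-0.02,0,0,0,0.8],[-0.02,0.005,0,0,0,0,0.8],[-0.04,0.01,0,0,0,0,0.8],[-0.04,0.01,0,0,0,0,0.8],[-0.04,0.01,0,0,0,0,0.8],[-0.02,0.005,0,0,0,-0.07,0.8],[0,0,0,0,0,-0.073,0.8],[0,0,0,0,0,0,0.8]]]'; python3 - <<'E'
from h import *
delta([0.4344,-0.0272,0.034],np.radians(-7.3))
p,d,W=cloud("wrist"); cv2.imwrite("pics/b_w5.png",p[:,:,::-1])
E
```

```text
time_s: 6.35
eef_pos: [0.4351, -0.0271, 0.1033]
eef_rot: [0.0, 0.998, -0.064, 0.0]
wrist_force: [0.9, -0.4, 0.0]
opening: 0.27
shift(tool) [-0.0008  0.0002  0.0693] turn [ 0.0002 -0.0009 -0.0012] q6 -0.21 tcp [ 0.4351 -0.0271  0.1033]
```

View pics/b_w5.png

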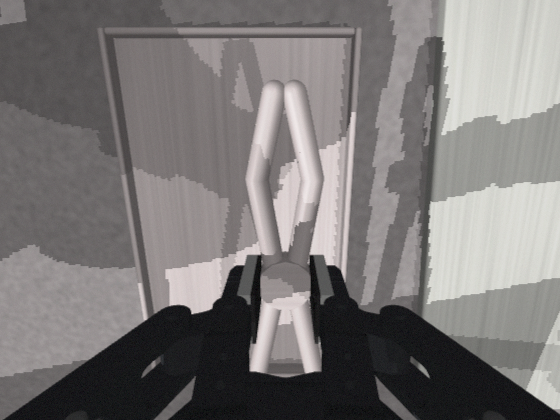

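```bash
python3 -m pendant '[[[0,0,0.025,0,0,0,0.8],[0,0,0.025,0,0,0,0.8],[0,0,0.015,0,0,0,0.8],[0,0,0.006,0,0,0,0.8],[0,0,0,0,0,0,0.8],[0,0,0,0,0,0,0.8]]]'; python3 -c "
from h import *
delta([0.4344,-0.0272,0.031],np.radians(-7.3))"
```

```text
time_s: 7.0
eef_pos: [0.4362, -0.0273, 0.0323]
eef_rot: [0.0, 0.998, -0.065, 0.0]
wrist_force: [0.6, 0.5, -0.7]
opening: 0.275
shift(tool) [-0.0018  0.0001  0.0013] turn [ 0.0002 -0.0009 -0.0021] q6 -0.21 tcp [ 0.4362 -0.0273  0.0323]
```

```bash
python3 -m pendant '[[[0,0,0,0,0,0,0.1],[0,0,0,0,0,0,0.1],[0,0,-0.01,0,0,0,0.1],[0,0,-0.03,0,0,0,0.1],[0,0,-0.04,0,0,0,0.1],[0,0,-0.04,0,0,0,0.1],[0,0,-0.03,0,0,0,-0.9],[0,0,0,0,0,-0.15,-0.9],[0,0,0,0,0,-0.15,-0.9],[0,0,0,0,0,-0.15,-0.9]]]'
python3 -m pendant '[[[0,0,0,0,0,-0.15,-0.9],[0,0,0,0,0,-0.15,-0.9],[0,0,0,0,0,-0.15,-0.9],[0,0,0,0,0,-0.15,-0.9],[0,0,0,0,0,-0.15,-0.9],[0,0,0,0,0,-0.15,-0.9],[0,0,0,0,0,-0.148,-0.9],[0,0,0,0,0,0,-0.9],[0,0,0,0,0,0,-0.9]]]'
python3 - <<'E'
from h import *
p,d,W=cloud("wrist"); cv2.imwrite("pics/c1.png",p[:,:,::-1])
delta([0.575,0.12,0.18],np.radians(78.5))
E
```

```text
time_s: 8.0
eef_pos: [0.4357, -0.0271, 0.1832]
eef_rot: [0.001, 0.987, 0.163, 0.001]
wrist_force: [0.6, -0.1, -0.2]
opening: 0.95
time_s: 8.9
eef_pos: [0.4355, -0.0271, 0.1823]
eef_rot: [0.0, 0.776, 0.631, 0.0]
wrist_force: [0.5, -0.0, -0.0]
opening: 0.953
shift(tool) [0.1725 0.1066 0.0023] turn [ 0.0008  0.0001 -0.0047] q6 -1.7 tcp [ 0.4355 -0.0271  0.1822]
```

View pics/c1.png

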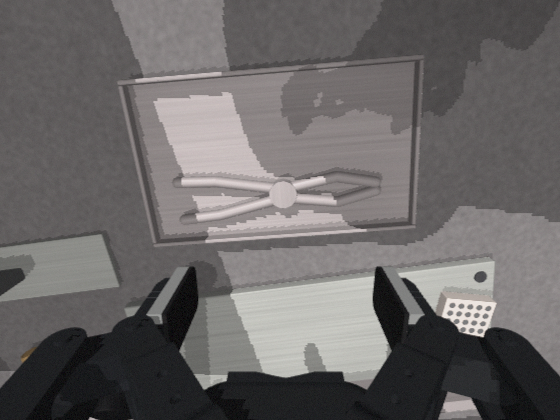

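```bash
python3 -m pendant '[[[0.025,0.015,0,0,0,0,-0.9],[0.04,0.025,0,0,0,0,-0.9],[0.04,0.025,0,0,0,0,-0.9],[0.04,0.025,0,0,0,0,-0.9],[0.02,0.012,0,0,0,0,-0.9],[0.0075,0.005,0,0,0,0,-0.9],[0,0,0,0,0,0,-0.9],[0,0,0,0,0,0,-0.9]]]'
python3 - <<'E'
from h import *
delta([0.575,0.12,0.18],np.radians(78.5))
p,d,W=cloud("wrist"); cv2.imwrite("pics/c2.png",p[:,:,::-1])
E
```

```text
time_s: 9.75
eef_pos: [0.574, 0.1198, 0.1814]
eef_rot: [-0.0, 0.775, 0.632, -0.001]
wrist_force: [0.2, 0.3, -0.0]
opening: 0.95
shift(tool) [0.0004 0.0009 0.0014] turn [-0.0011  0.0006 -0.0023] q6 -1.36 tcp [0.574  0.1198 0.1814]
```

View pics/c2.png

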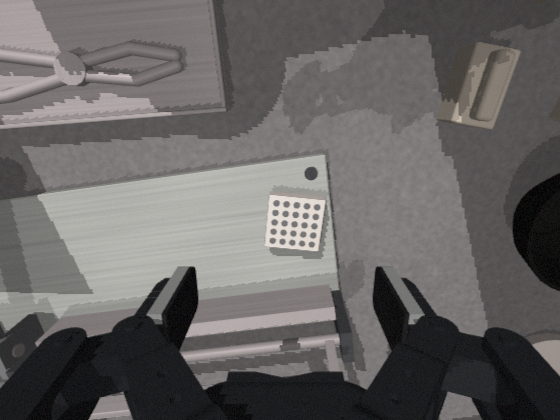

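```bash
python3 - <<'E'
from h import *
c=back("wrist",[(270,194),(326,198),(320,251),(265,247)],.026); print(c.round(4)); B=c.mean(0)
e=c[1]-c[0]; a=np.degrees(np.arctan2(e[1],e[0])); print(B,a)
delta([B[0],B[1],0.04],np.radians(a))
j=back("wrist",[(327,153),(0,200),(338,290)],.012); print("jig",j.round(4)); e=j[0]-j[1]; print(np.degrees(np.arctan2(e[1],e[0]))-90)
E
```

```text
[[0.569  0.1078 0.026 ]
 [0.5823 0.1549 0.026 ]
 [0.6314 0.1412 0.026 ]
 [0.6173 0.0924 0.026 ]]
[0.60001366 0.12404285 0.026     ] 74.15658356100494
shift(tool) [0.0098 0.0247 0.1415] turn [-0.0008  0.0005  0.0732] q6 -1.36 tcp [0.574  0.1195 0.1816]
jig [[ 0.5462  0.1634  0.012 ]
 [ 0.5283 -0.1383  0.012 ]
 [ 0.6847  0.1519  0.012 ]]
-3.404926956741164
```

```bash
python3 -m pendant '[[[0.005,0.012,0.02,0,0,0.035,-0.7],[0.005,0.0125,0.03,0,0,0.038,-0.7],[0,0,0.035,0,0,0,-0.7],[0,0,0.03,0,0,0,-0.7],[0,0,0.016,0,0,0,-0.7],[0,0,0.009,0,0,0,-0.7],[0,0,0,0,0,0,-0.7],[0,0,0,0,0,0,-0.7]]]'
python3 - <<'E'
from h import *
delta([0.6,0.124,0.04],np.radians(74.2))
E
```

```text
time_s: 10.6
eef_pos: [0.6019, 0.1247, 0.0432]
eef_rot: [0.001, 0.797, 0.603, 0.001]
wrist_force: [-0.4, 0.1, -0.0]
opening: 0.851
shift(tool) [-0.0012 -0.0017  0.0032] turn [ 0.0021 -0.0006  0.0006] q6 -1.28 tcp [0.6019 0.1247 0.0432]
```

```bash
python3 -m pendant '[[[-0.001,-0.001,0.002,0,0,0,-0.7],[0,0,0,0,0,0,0.5],[0,0,0,0,0,0,0.5],[0,0,0,0,0,0,0.5],[0,0,0,0,0,0,0.5],[0,0,0,0,0,0,0.5],[0,0,0,0,0,0,0.5]]]'
python3 - <<'E'
from h import *
p,d,W=cloud("wrist"); cv2.imwrite("pics/c3.png",p[:,:,::-1])
O=np.array([.404,-.0285]);a=np.radians(-7.1);x=np.array([np.cos(a),np.sin(a)]);y=np.array([-x[1],x[0]])
T=O-.040*x+.02*y; print(T)
delta([*T,0.032],np.radians(82.9))
E
```

```text
time_s: 11.3
eef_pos: [0.6006, 0.1243, 0.041]
eef_rot: [0.001, 0.797, 0.604, 0.001]
wrist_force: [-1.1, -0.5, 6.3]
opening: 0.56
[ 0.36677875 -0.0037093 ]
shift(tool) [-0.1866 -0.1903  0.0085] turn [ 0.0018 -0.0004 -0.1508] q6 -1.29 tcp [0.6006 0.1243 0.0409]
```

View pics/c3.png

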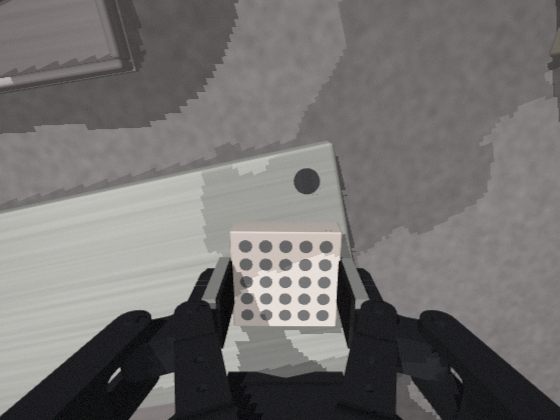

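```bash
python3 -m pendant '[[[0,0,-0.02,0,0,0,0.5],[0,0,-0.04,0,0,0,0.5],[-0.016,-0.016,0,0,0,0,0.5],[-0.03,-0.03,0,0,0,0,0.5],[-0.03,-0.03,0,0,0,0,0.5],[-0.03,-0.03,0,0,0,0,0.5],[-0.03,-0.03,0,0,0,0,0.5],[-0.03,-0.03,0,0,0,0,0.5],[-0.0206,-0.0243,0,0,0,-0.075,0.5],[0,0,0,0,0,-0.076,0.5]]]'
python3 -m pendant '[[[0,0,0.02,0,0,0,0.5],[0,0,0.02,0,0,0,0.5],[0,0,0,0,0,0,0.5],[0,0,0,0,0,0,0.5]]]'
python3 - <<'E'
from h import *
p,d,W=cloud("wrist"); cv2.imwrite("pics/c4.png",p[:,:,::-1])
delta([.3668,-.0037,0.034],np.radians(82.9))
E
```

```text
time_s: 12.35
eef_pos: [0.362, -0.0039, 0.0987]
eef_rot: [-0.001, 0.749, 0.662, -0.001]
wrist_force: [-0.4, 0.2, -0.8]
opening: 0.561
time_s: 12.75
eef_pos: [0.3655, -0.0036, 0.0597]
eef_rot: [-0.001, 0.749, 0.662, -0.0]
wrist_force: [0.4, 0.7, -1.4]
opening: 0.564
shift(tool) [0.0001 0.0007 0.0262] turn [0.0001 0.     0.0003] q6 -1.79 tcp [ 0.3661 -0.0038  0.0602]
```

View pics/c4.png

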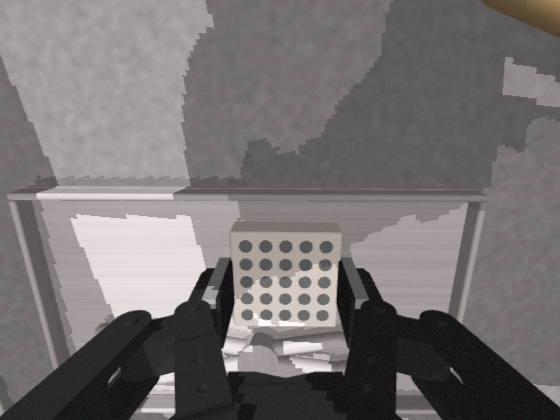

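```bash
python3 -m pendant '[[[0,0,0.015,0,0,0,0.5],[0,0,0.01,0,0,0,0.5],[0,0,0.002,0,0,0,0.5],[0,0,0,0,0,0,0.5],[0,0,0,0,0,0,-0.35],[0,0,0,0,0,0,-0.35],[0,0,0,0,0,0,-0.35],[0,0,-0.02,0,0,0,-0.35],[0,0,-0.04,0,0,0,-0.35],[0,0,-0.04,0,0,0,-0.35]]]'
python3 -m pendant '[[[0.03,0,-0.03,0,0,0,-0.35],[0.045,0,-0.02,0,0,0,-0.35],[0.045,0,0,0,0,0,-0.35],[0.02,0,0,0,0,0,-0.35],[0,0,0,0,0,0,-0.35],[0,0,0,0,0,0,-0.35]]]'
python3 - <<'E'
from h import *
p,d,W=cloud("wrist"); cv2.imwrite("pics/c5.png",p[:,:,::-1])
p,d,W=cloud("top"); cv2.imwrite("pics/c5t.png",p[:,:,::-1]); np.savez("top1.npz",p=p,d=d,W=W)
print(tool()[0])
E
```

```text
time_s: 13.8
eef_pos: [0.3649, -0.0035, 0.1334]
eef_rot: [-0.001, 0.75, 0.662, -0.001]
wrist_force: [-0.5, -0.3, 1.0]
opening: 0.677
time_s: 14.4
eef_pos: [0.3828, 0.1351, 0.1825]
eef_rot: [-0.0, 0.749, 0.663, -0.0]
wrist_force: [-0.0, 0.1, -0.0]
opening: 0.676
[0.38292406 0.13435171 0.18241461]
```

View pics/c5.png

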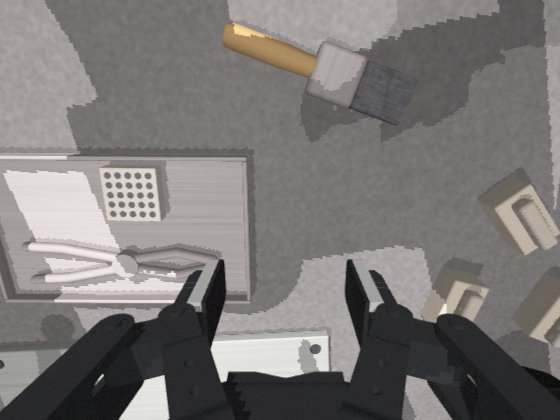

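View pics/c5t.png

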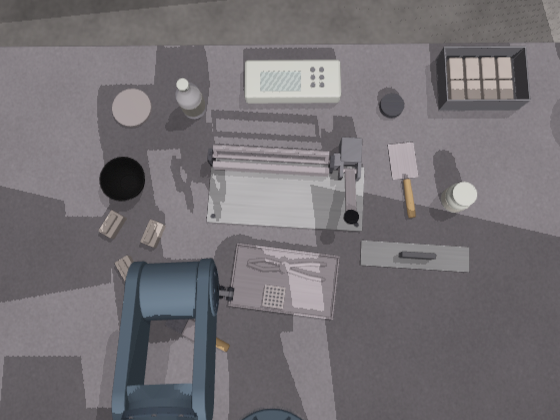

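```bash
python3 -m pendant '[[[0.02,0.012,0,0,0,0,-0.6],[0.035,0.02,0,0,0,0,-0.6],[0.035,0.02,0,0,0,0,-0.6],[0.035,0.02,0,0,0,0,-0.6],[0.03,0.02,0,0,0,0.1,-0.6],[0.01,0.01,0,0,0,0.1,-0.6],[0,0,0,0,0,0.1,-0.6],[0,0,0,0,0,0,-0.6],[0,0,0,0,0,0,-0.6]]]'
python3 - <<'E'
from h import *
delta([.5,.285,0.18],np.radians(66))
p,d,W=cloud("wrist"); cv2.imwrite("pics/d1.png",p[:,:,::-1]); np.savez("w1.npz",p=p,d=d,W=W)
E
```

```text
time_s: 15.4
eef_pos: [0.5057, 0.2839, 0.1824]
eef_rot: [-0.0, 0.84, 0.543, -0.0]
wrist_force: [0.2, -1.0, 0.7]
opening: 0.803
shift(tool) [-0.0013 -0.0056  0.0024] turn [-0.0006  0.0007 -0.004 ] q6 -0.84 tcp [0.5057 0.2839 0.1824]
```

View pics/d1.png

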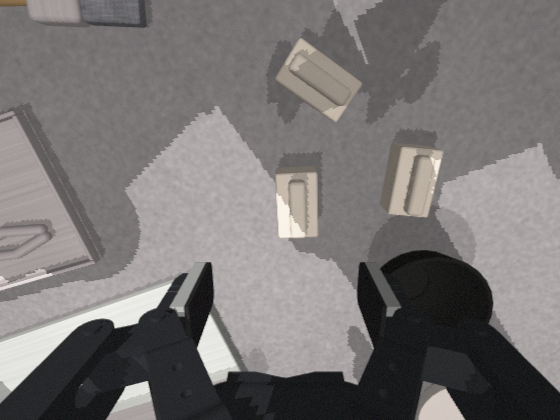

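```bash
cat >> h.py <<'E'
def models(W,lo=.036,hi=.052,amin=80,box=(.3,.75,.15,.48)):
    z=W[...,2]; m=(z>lo)&(z<hi)&(W[...,0]>box[0])&(W[...,0]<box[1])&(W[...,1]>box[2])&(W[...,1]<box[3])
    n,l,st,_=cv2.connectedComponentsWithStats(m.astype(np.uint8))
    for i in range(1,n):
        if st[i,4]<amin: continue
        Q=W[l==i]; r=cv2.minAreaRect((Q[:,:2]*1000).astype(np.float32)); a=r[2] if r[1][0]>r[1][1] else r[2]+90
        a=(a+90)%180-90
        print("px",st[i,:2]+st[i,2:4]//2,"ctr",np.round(r[0],1),"size",np.round(sorted(r[1]),1),"long-axis deg",round(a,1),"z",np.round(np.median(Q[:,2]),4))
E
python3 -c "
from h import *
models(np.load('w1.npz')['W'])"
```

```text
px [319  79] ctr [430.2 346.2] size [14.4 50. ] long-axis deg 32.2 z 0.0428
px [420 185] ctr [538.8 390.2] size [14.6 50.2] long-axis deg -28.9 z 0.0426
px [297 209] ctr [516.3 290.5] size [14.4 49.4] long-axis deg -23.5 z 0.0428
px [414 262] ctr [599.3 365.9] size [13.9 59.7] long-axis deg 81.1 z 0.0442
px [465 295] ctr [653.5 396.4] size [22.7 74.3] long-axis deg -16.6 z 0.0435
```

```bash
python3 - <<'E'
from h import *
delta([.509,.2937,0.033],np.radians(66.5))
E
```

```text
shift(tool) [ 0.0103 -0.0008  0.1495] turn [-0.0004  0.0004 -0.0128] q6 -0.84 tcp [0.5056 0.284  0.1825]
```

```bash
python3 -m pendant '[[[0.01,-0.001,0.02,0,0,-0.013,-0.6],[0,0,0.04,0,0,0,-0.6],[0,0,0.04,0,0,0,-0.6],[0,0,0.03,0,0,0,-0.6],[0,0,0.014,0,0,0,-0.6],[0,0,0.004,0,0,0,-0.6],[0,0,0,0,0,0,-0.6],[0,0,0,0,0,0,-0.6]]]'
python3 - <<'E'
from h import *
delta([.509,.2937,0.033],np.radians(66.5))
E
```

```text
time_s: 16.25
eef_pos: [0.5102, 0.2951, 0.0366]
eef_rot: [0.0, 0.836, 0.548, 0.002]
wrist_force: [-1.0, 0.5, -0.1]
opening: 0.797
shift(tool) [-0.0017 -0.0006  0.0036] turn [ 0.0023 -0.0021 -0.0004] q6 -0.84 tcp [0.5102 0.2951 0.0366]
```

```bash
cat >> h.py <<'E'
JO=np.array([.6138,-.0333]); JA=np.radians(-3.5)
def jig(x,y):
    return JO+x*np.array([np.cos(JA),np.sin(JA)])+y*np.array([-np.sin(JA),np.cos(JA)])
def injig(P):
    d=np.array(P)[:2]-JO; return np.array([d@[np.cos(JA),np.sin(JA)],d@[-np.sin(JA),np.cos(JA)]])
E
python3 -m pendant '[[[-0.001,0,0.003,0,0,0,-0.6],[0,0,0,0,0,0,0.8],[0,0,0,0,0,0,0.8],[0,0,0,0,0,0,0.8],[0,0,0,0,0,0,0.8],[0,0,0,0,0,0,0.8],[0,0,0,0,0,0,0.8]]]'
python3 - <<'E'
from h import *
P=jig(.007,-.05);print(P)
delta([*P,0.12],np.radians(86.5))
p,d,W=cloud("wrist"); cv2.imwrite("pics/d2.png",p[:,:,::-1])
E
```

```text
time_s: 16.95
eef_pos: [0.509, 0.2941, 0.0325]
eef_rot: [0.0, 0.836, 0.548, 0.001]
wrist_force: [-0.6, -0.3, 5.8]
opening: 0.407
[ 0.61773452 -0.08363408]
shift(tool) [-0.3028  0.2506 -0.0875] turn [ 0.0012 -0.0008 -0.3496] q6 -0.84 tcp [0.509  0.2941 0.0325]
```

View pics/d2.png

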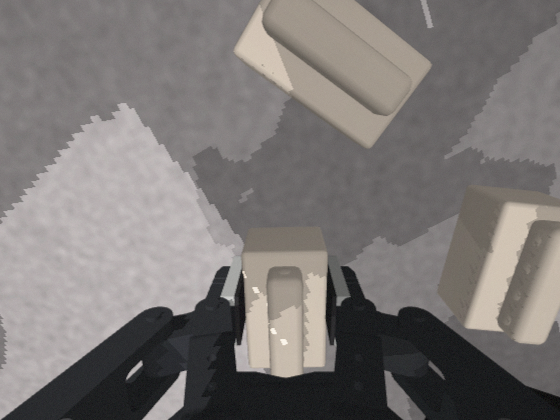

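```bash
python3 -m pendant '[[[0,0,-0.02,0,0,0,0.8],[0,0,-0.04,0,0,0,0.8],[0,0,-0.028,0,0,-0.05,0.8],[0,0,0,0,0,-0.1,0.8],[0,0,0,0,0,-0.1,0.8],[0,0,0,0,0,-0.1,0.8],[0,0,0,0,0,0,0.8]]]'
python3 - <<'E'
from h import *
P=jig(.007,-.05)
delta([*P,0.12],np.radians(86.5))
E
```

```text
time_s: 17.7
eef_pos: [0.5079, 0.2936, 0.1192]
eef_rot: [-0.0, 0.728, 0.686, -0.0]
wrist_force: [-0.6, 0.3, -0.5]
opening: 0.409
shift(tool) [-0.37    0.1323 -0.0008] turn [-0.001   0.0004  0.0012] q6 -1.19 tcp [0.5079 0.2936 0.1192]
```

```bash
python3 -m pendant '[[[-0.02,0.007,0,0,0,0,0.8],[-0.035,0.0125,0,0,0,0,0.8],[-0.04,0.014,0,0,0,0,0.8],[-0.04,0.014,0,0,0,0,0.8],[-0.04,0.014,0,0,0,0,0.8],[-0.04,0.014,0,0,0,0,0.8],[-0.04,0.014,0,0,0,0,0.8],[-0.04,0.014,0,0,0,0,0.8],[-0.04,0.014,0,0,0,0,0.8],[-0.025,0.01,0,0,0,0,0.8]]]'
python3 -m pendant '[[[-0.01,0.004,0,0,0,0,0.8],[0,0,0.02,0,0,0,0.8],[0,0,0,0,0,0,0.8],[0,0,0,0,0,0,0.8]]]'
python3 - <<'E'
from h import *
P=jig(.007,-.05)
delta([*P,0.045],np.radians(86.5))
p,d,W=cloud("wrist"); cv2.imwrite("pics/d3.png",p[:,:,::-1]); np.savez("w2.npz",p=p,d=d,W=W)
delta([*P,0.045],np.radians(86.5))
E
```

```text
time_s: 18.7
eef_pos: [0.614, -0.0764, 0.1194]
eef_rot: [0.0, 0.73, 0.683, -0.0]
wrist_force: [0.5, 0.4, -1.3]
opening: 0.408
time_s: 19.1
eef_pos: [0.6162, -0.0824, 0.0989]
eef_rot: [-0.001, 0.728, 0.685, -0.001]
wrist_force: [-0.2, 0.6, -0.8]
opening: 0.413
shift(tool) [-0.0012  0.0017  0.0539] turn [-0.0025 -0.0009  0.    ] q6 -1.83 tcp [ 0.6162 -0.0824  0.0989]
shift(tool) [-0.0011  0.001   0.0547] turn [-0.0009 -0.0004  0.0005] q6 -1.83 tcp [ 0.6168 -0.0825  0.0997]
```

View pics/d3.png

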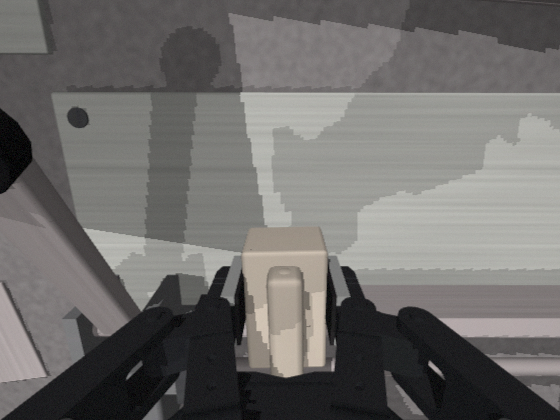

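```bash
python3 -m pendant '[[[-0.001,0,0.02,0,0,0,0.8],[0,0,0.02,0,0,0,0.8],[0,0,0.01,0,0,0,0.8],[0,0,0.004,0,0,0,0.8],[0,0,0,0,0,0,0.8],[0,0,0,0,0,0,0.8],[0,0,0,0,0,0,0.8]]]'
python3 - <<'E'
from h import *
P=jig(.007,-.05)
delta([*P,0.045],np.radians(86.5)); print(injig(tool()[0]))
E
```

```text
time_s: 19.85
eef_pos: [0.6179, -0.0847, 0.0468]
eef_rot: [0.001, 0.728, 0.685, 0.0]
wrist_force: [-0.2, -0.4, -1.8]
opening: 0.412
shift(tool) [ 0.0011 -0.0002  0.0018] turn [0.0018 0.0005 0.0003] q6 -1.84 tcp [ 0.6179 -0.0847  0.0468]
[ 0.00720673 -0.05107239]
```

```bash
python3 -m pendant '[[[0,0.001,0.0015,0,0,0,0.8],[0,0.0015,0,0,0,0,0.8],[0,0.001,0,0,0,0,0.8],[0,0,0,0,0,0,0.8]]]'; python3 -m pendant '[[[0,0.001,0,0,0,0,0.8],[0,0.001,0,0,0,0,0.8],[0,0,0,0,0,0,0.8]]]'
```

```text
time_s: 20.25
eef_pos: [0.621, -0.0849, 0.0446]
eef_rot: [0.0, 0.728, 0.685, 0.0]
wrist_force: [-0.3, -0.1, 1.8]
opening: 0.41
time_s: 20.55
eef_pos: [0.6218, -0.0849, 0.0445]
eef_rot: [-0.001, 0.728, 0.685, -0.001]
wrist_force: [-6.0, 0.3, 7.3]
opening: 0.408
```

```bash
python3 -m pendant '[[[0,0.001,0,0,0,0,0.8],[0,0,0,0,0,0,0.8],[0,0,0,0,0,0,0.8]]]'; python3 -m pendant '[[[0,0,0,0,0,0,-0.2],[0,0,0,0,0,0,-0.2],[0,0,0,0,0,0,-0.2],[0,0,-0.02,0,0,0,-0.2],[0,-0.01,-0.04,0,0,0,-0.2],[0,-0.02,-0.04,0,0,0,-0.2],[0,-0.03,-0.03,0,0,0,-0.5],[0,0,0,0,0,0,-0.5],[0,0,0,0,0,0,-0.5]]]'
python3 - <<'E'
from h import *
p,d,W=cloud("wrist"); cv2.imwrite("pics/d4.png",p[:,:,::-1]); 
models(W+[0,0,-.012],box=(.55,.75,-.2,.15)); print(tool()[0])
E
```

```text
time_s: 20.85
eef_pos: [0.6218, -0.0849, 0.0445]
eef_rot: [-0.002, 0.728, 0.685, -0.001]
wrist_force: [-10.5, -0.4, 10.5]
opening: 0.41
time_s: 21.75
eef_pos: [0.5642, -0.0815, 0.1752]
eef_rot: [0.001, 0.728, 0.685, 0.001]
wrist_force: [0.4, 1.0, 0.2]
opening: 0.747
px [285 282] ctr [630.2 -85.3] size [14.1 50. ] long-axis deg -2.6 z 0.0427
px [284 337] ctr [674.7 -90.9] size [ 42.5 140.4] long-axis deg -83.7 z 0.0377
px [490 329] ctr [678.6  90.1] size [ 28.4 119.1] long-axis deg 78.2 z 0.0374
[ 0.56394741 -0.08128367  0.17392716]
```

View pics/d4.png

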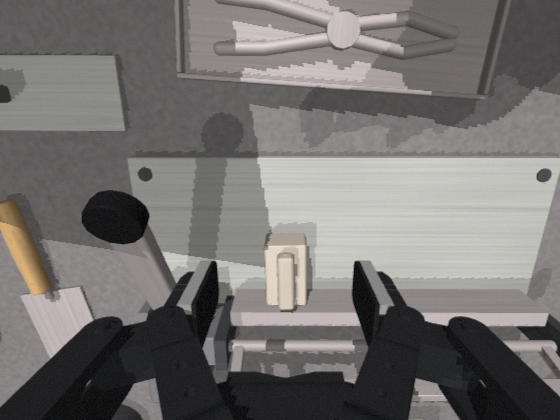

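```bash
python3 -m pendant '[[[0.02,-0.003,0,0,0,0,-0.6],[0.038,-0.006,0,0,0,0,-0.6],[0.04,-0.007,0,0,0,0,-0.6],[0.04,-0.007,0,0,0,0,-0.6],[0.04,-0.007,0,0,0,0,-0.6],[0.04,-0.007,0,0,0,0,-0.6],[0.04,-0.007,0,0,0,0,-0.6],[0.04,-0.007,0,0,0,0,-0.6],[0.04,-0.007,0,0,0,0,-0.6],[0.04,-0.007,0,0,0,0,-0.6]]]'
python3 -m pendant '[[[0.035,-0.006,0,0,0,0,-0.6],[0.02,-0.003,0,0,0,0.1,-0.6],[0,0,0,0,0,0.12,-0.6],[0,0,0,0,0,0.12,-0.6],[0,0,0,0,0,0.1,-0.6],[0,0,0,0,0,0,-0.6],[0,0,0,0,0,0,-0.6],[0,0,0,0,0,0,-0.6]]]'
python3 - <<'E'
from h import *
p,d,W=cloud("wrist"); cv2.imwrite("pics/d5.png",p[:,:,::-1]); 
models(W)
delta([.5318,.3941,0.033],np.radians(61.1))
E
```

```text
time_s: 22.8
eef_pos: [0.5212, 0.3017, 0.1718]
eef_rot: [-0.001, 0.728, 0.685, -0.001]
wrist_force: [1.1, -0.4, -0.4]
opening: 0.797
time_s: 23.6
eef_pos: [0.5161, 0.3553, 0.1732]
eef_rot: [-0.0, 0.86, 0.511, -0.001]
wrist_force: [-0.4, 0.3, -0.3]
opening: 0.799
px [218 113] ctr [430.5 346.9] size [14.4 50. ] long-axis deg 32.3 z 0.0428
px [336 208] ctr [538.6 390.8] size [14.5 49.1] long-axis deg -29.0 z 0.0428
px [331 290] ctr [597.7 353.6] size [10.8 54.8] long-axis deg -84.3 z 0.0444
px [336 345] ctr [657.2 325.2] size [26.8 81.4] long-axis deg 23.4 z 0.044
shift(tool) [ 0.0416 -0.0047  0.1405] turn [-0.0005  0.0007  0.005 ] q6 -0.66 tcp [0.5161 0.3553 0.1735]
```

View pics/d5.png

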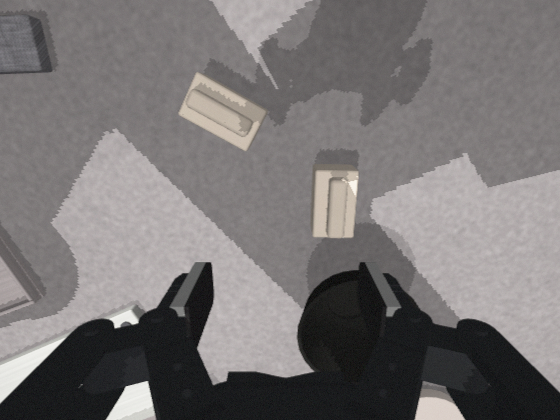

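```bash
python3 -m pendant '[[[0.021,-0.002,0.01,0,0,0,-0.5],[0.021,-0.003,0.02,0,0,0.005,-0.5],[0,0,0.035,0,0,0,-0.5],[0,0,0.035,0,0,0,-0.5],[0,0,0.025,0,0,0,-0.5],[0,0,0.01,0,0,0,-0.5],[0,0,0.004,0,0,0,-0.5],[0,0,0,0,0,0,-0.5],[0,0,0,0,0,0,-0.5]]]'
python3 - <<'E'
from h import *
delta([.5318,.3941,0.033],np.radians(61.1))
E
```

```text
time_s: 24.55
eef_pos: [0.5331, 0.3952, 0.037]
eef_rot: [0.0, 0.861, 0.508, 0.001]
wrist_force: [1.2, 0.5, -0.2]
opening: 0.75
shift(tool) [-0.0017 -0.0006  0.004 ] turn [ 0.0017 -0.0025 -0.0012] q6 -0.61 tcp [0.5331 0.3952 0.037 ]
```

```bash
python3 -m pendant '[[[-0.001,0,0.003,0,0,0,-0.5],[0,0,0,0,0,0,0.8],[0,0,0,0,0,0,0.8],[0,0,0,0,0,0,0.8],[0,0,0,0,0,0,0.8],[0,0,0,0,0,0,0.8]]]'
python3 -m pendant '[[[0,0,-0.02,0,0,0,0.8],[0,0,-0.04,0,0,0,0.8],[0,0,-0.028,0,0,-0.05,0.8],[0,0,0,0,0,-0.13,0.8],[0,0,0,0,0,-0.13,0.8],[0,0,0,0,0,-0.13,0.8],[0,0,0,0,0,0,0.8],[0,0,0,0,0,0,0.8]]]'
python3 - <<'E'
from h import *
p,d,W=cloud("wrist"); cv2.imwrite("pics/d6.png",p[:,:,::-1])
P=jig(.007,.04)
delta([*P,0.12],np.radians(86.5))
E
```

```text
time_s: 25.15
eef_pos: [0.532, 0.394, 0.033]
eef_rot: [0.0, 0.862, 0.508, 0.001]
wrist_force: [-0.8, -0.3, 5.5]
opening: 0.411
time_s: 25.95
eef_pos: [0.531, 0.3935, 0.1195]
eef_rot: [-0.0, 0.731, 0.682, -0.001]
wrist_force: [-0.2, 0.1, -1.3]
opening: 0.407
shift(tool) [-3.801e-01  1.186e-01 -3.000e-04] turn [-0.0009  0.0005 -0.0079] q6 -1.04 tcp [0.5311 0.3936 0.1196]
```

View pics/d6.png

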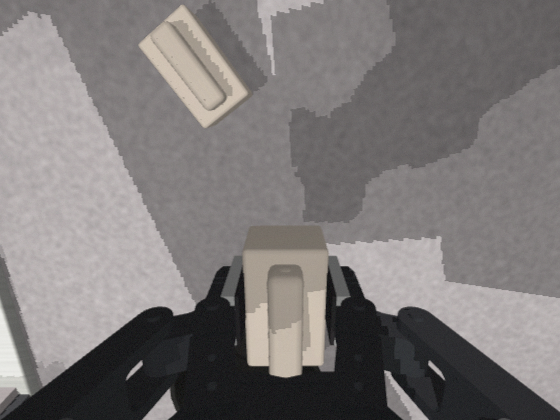

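```bash
python3 -m pendant '[[[-0.02,0.006,0,0,0,-0.008,0.8],[-0.04,0.0125,0,0,0,0,0.8],[-0.04,0.0125,0,0,0,0,0.8],[-0.04,0.0125,0,0,0,0,0.8],[-0.04,0.0125,0,0,0,0,0.8],[-0.04,0.0125,0,0,0,0,0.8],[-0.04,0.0125,0,0,0,0,0.8],[-0.04,0.0125,0,0,0,0,0.8],[-0.04,0.0125,0,0,0,0,0.8],[-0.025,0.008,0,0,0,0,0.8]]]'
python3 -m pendant '[[[-0.015,0.0046,0,0,0,0,0.8],[0,0,0.02,0,0,0,0.8],[0,0,0,0,0,0,0.8],[0,0,0,0,0,0,0.8],[0,0,0,0,0,0,0.8]]]'
python3 - <<'E'
from h import *
P=jig(.007,.04)
p,d,W=cloud("wrist"); cv2.imwrite("pics/d7.png",p[:,:,::-1])
delta([*P,0.045],np.radians(86.5))
E
```

```text
time_s: 27.0
eef_pos: [0.6246, 0.0196, 0.1202]
eef_rot: [0.0, 0.729, 0.685, -0.0]
wrist_force: [-0.1, 0.0, -1.5]
opening: 0.41
time_s: 27.5
eef_pos: [0.6279, 0.0084, 0.1008]
eef_rot: [0.0, 0.727, 0.687, 0.0]
wrist_force: [-0.1, 0.4, -1.5]
opening: 0.407
shift(tool) [-0.0024 -0.0048  0.056 ] turn [0.001  0.     0.0041] q6 -1.69 tcp [0.6281 0.0083 0.101 ]
```

View pics/d7.png

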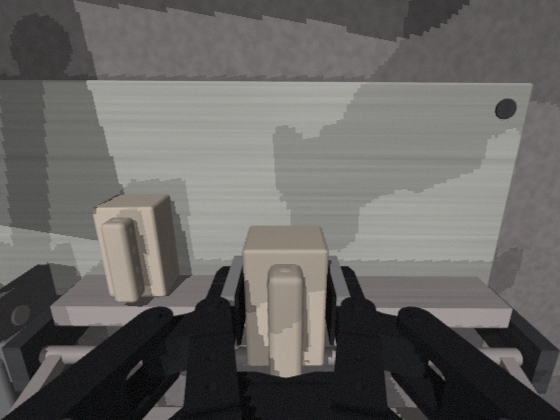

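```bash
python3 -m pendant '[[[-0.0024,-0.005,0.015,0,0,0.005,0.8],[0,0,0.02,0,0,0,0.8],[0,0,0.013,0,0,0,0.8],[0,0,0.006,0,0,0,0.8],[0,0,0,0,0,0,0.8],[0,0,0,0,0,0,0.8],[0,0,0,0,0,0,0.8]]]'
python3 - <<'E'
from h import *
P=jig(.007,.04)
delta([*P,0.045],np.radians(86.5)); print(injig(tool()[0]))
E
```

```text
time_s: 28.25
eef_pos: [0.6231, 0.0054, 0.0469]
eef_rot: [0.0, 0.729, 0.685, 0.0]
wrist_force: [0.7, 0.3, -1.0]
opening: 0.406
shift(tool) [0.0008 0.0001 0.0019] turn [ 0.0011  0.0001 -0.0016] q6 -1.69 tcp [0.6231 0.0054 0.0469]
[0.00693699 0.03920474]
```

```bash
python3 -m pendant '[[[0,0.001,0.0015,0,0,0,0.8],[0,0.0015,0,0,0,0,0.8],[0,0.001,0,0,0,0,0.8],[0,0.001,0,0,0,0,0.8],[0,0,0,0,0,0,0.8]]]'; python3 -m pendant '[[[0,0.001,0,0,0,0,0.8],[0,0.001,0,0,0,0,0.8],[0,0,0,0,0,0,0.8],[0,0,0,0,0,0,0.8]]]'
```

```text
time_s: 28.75
eef_pos: [0.6274, 0.0051, 0.045]
eef_rot: [0.0, 0.729, 0.685, 0.0]
wrist_force: [-0.5, 0.2, 2.4]
opening: 0.413
time_s: 29.15
eef_pos: [0.6284, 0.0051, 0.045]
eef_rot: [-0.001, 0.729, 0.685, -0.001]
wrist_force: [-5.0, -0.4, 6.8]
opening: 0.408
```

```bash
python3 -m pendant '[[[0,0.001,0,0,0,0,0.8],[0,0,0,0,0,0,0.8],[0,0,0,0,0,0,-0.2],[0,0,0,0,0,0,-0.2],[0,0,0,0,0,0,-0.2],[0,0,-0.02,0,0,0,-0.2],[0,-0.01,-0.04,0,0,0,-0.2],[0,-0.02,-0.04,0,0,0,-0.2],[0,-0.03,-0.035,0,0,0,-0.5]]]'
python3 -m pendant '[[[0,0,0,0,0,0,-0.5],[0,0,0,0,0,0,-0.5]]]'
python3 - <<'E'
from h import *
p,d,W=cloud("wrist"); cv2.imwrite("pics/d8.png",p[:,:,::-1]); 
models(W+[0,0,-.012],box=(.55,.665,-.2,.15)); 
delta([.42,.32,.18],np.radians(122.2))
E
```

```text
time_s: 30.05
eef_pos: [0.5711, 0.0083, 0.1817]
eef_rot: [0.001, 0.729, 0.685, 0.001]
wrist_force: [0.8, 0.6, 0.8]
opening: 0.742
time_s: 30.25
eef_pos: [0.5708, 0.0086, 0.1811]
eef_rot: [0.001, 0.729, 0.685, 0.001]
wrist_force: [0.4, -0.2, -0.4]
opening: 0.75
px [179 269] ctr [621.6 -84.1] size [13.8 32.3] long-axis deg -3.3 z 0.0426
px [285 277] ctr [636.3   4.7] size [14.4 49.7] long-axis deg -3.0 z 0.0428
px [ 77 302] ctr [ 642.6 -179.2] size [41.  44.7] long-axis deg -0.1 z 0.0459
px [145 310] ctr [ 661.4 -122.4] size [ 6.7 26.7] long-axis deg -88.4 z 0.037
shift(tool) [ 0.3013 -0.1697 -0.0005] turn [ 8.000e-04  3.000e-04 -6.249e-01] q6 -1.7 tcp [0.5704 0.0086 0.1797]
```

View pics/d8.png

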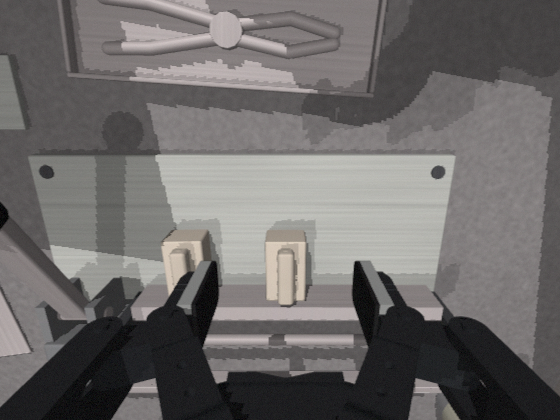

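```bash
python3 -m pendant '[[[0.02,-0.011,0,0,0,0,-0.5],[0.036,-0.02,0,0,0,0,-0.5],[0.036,-0.02,0,0,0,0,-0.5],[0.036,-0.02,0,0,0,0,-0.5],[0.036,-0.02,0,0,0,0,-0.5],[0.036,-0.02,0,0,0,0,-0.5],[0.036,-0.02,0,0,0,0,-0.5],[0.036,-0.02,0,0,0,0,-0.5],[0.029,-0.019,0,0,0,0,-0.5],[0,0,0,0,0,-0.12,-0.5]]]'
python3 -m pendant '[[[0,0,0,0,0,-0.13,-0.5],[0,0,0,0,0,-0.13,-0.5],[0,0,0,0,0,-0.13,-0.5],[0,0,0,0,0,-0.115,-0.5],[0,0,0,0,0,0,-0.5],[0,0,0,0,0,0,-0.5],[0,0,0,0,0,0,-0.5]]]'
python3 - <<'E'
from h import *
p,d,W=cloud("wrist"); cv2.imwrite("pics/d9.png",p[:,:,::-1]); 
models(W)
delta([.4237,.3427,0.033],np.radians(122.2))
E
```

```text
time_s: 31.3
eef_pos: [0.4168, 0.3228, 0.1776]
eef_rot: [-0.001, 0.685, 0.729, -0.001]
wrist_force: [-0.2, -0.5, -0.5]
opening: 0.752
time_s: 32.0
eef_pos: [0.4193, 0.3197, 0.1789]
eef_rot: [-0.0, 0.484, 0.875, -0.001]
wrist_force: [0.0, -0.1, 0.1]
opening: 0.752
px [305 228] ctr [430.2 346.2] size [14.7 50.6] long-axis deg 32.6 z 0.0427
px [220 368] ctr [595.3 355.4] size [ 6.6 28.3] long-axis deg -85.6 z 0.0431
px [154 403] ctr [667.  318.9] size [ 8.9 46.8] long-axis deg 32.2 z 0.0449
shift(tool) [0.0172 0.016  0.1461] turn [-0.0009 -0.0001 -0.0016] q6 -1.71 tcp [0.4194 0.3197 0.1791]
```

View pics/d9.png

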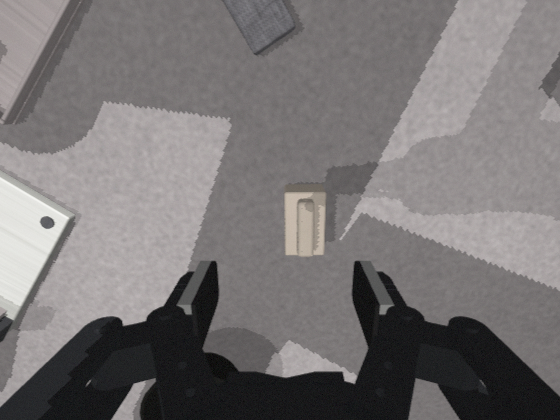

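```bash
python3 -m pendant '[[[0.008,0.008,0.01,0,0,0,-0.5],[0.009,0.008,0.02,0,0,0,-0.5],[0,0,0.035,0,0,0,-0.5],[0,0,0.035,0,0,0,-0.5],[0,0,0.028,0,0,0,-0.5],[0,0,0.012,0,0,0,-0.5],[0,0,0.005,0,0,0,-0.5],[0,0,0,0,0,0,-0.5],[0,0,0,0,0,0,-0.5]]]'
python3 - <<'E'
from h import *
delta([.4237,.3427,0.033],np.radians(122.2))
E
```

```text
time_s: 32.95
eef_pos: [0.425, 0.3432, 0.0361]
eef_rot: [0.001, 0.483, 0.875, 0.001]
wrist_force: [0.7, -0.2, 0.6]
opening: 0.752
shift(tool) [ 0.0003 -0.0014  0.0031] turn [ 0.0025  0.0003 -0.    ] q6 -1.67 tcp [0.425  0.3432 0.0361]
```

```bash
python3 -m pendant '[[[0,0,0.0025,0,0,0,-0.5],[0,0,0,0,0,0,0.8],[0,0,0,0,0,0,0.8],[0,0,0,0,0,0,0.8],[0,0,0,0,0,0,0.8],[0,0,0,0,0,0,0.8]]]'
python3 -m pendant '[[[0,0,-0.02,0,0,0,0.8],[0,0,-0.04,0,0,0,0.8],[0,0,-0.028,0,0,0.1,0.8],[0,0,0,0,0,0.13,0.8],[0,0,0,0,0,0.13,0.8],[0,0,0,0,0,0.13,0.8],[0,0,0,0,0,0.133,0.8],[0,0,0,0,0,0,0.8],[0,0,0,0,0,0,0.8]]]'
python3 - <<'E'
from h import *
p,d,W=cloud("wrist"); cv2.imwrite("pics/d10.png",p[:,:,::-1])
P=jig(.007,.13)
delta([*P,0.12],np.radians(86.5))
E
```

```text
time_s: 33.55
eef_pos: [0.4244, 0.343, 0.033]
eef_rot: [0.0, 0.483, 0.876, 0.001]
wrist_force: [-1.4, 0.4, 6.4]
opening: 0.412
time_s: 34.45
eef_pos: [0.4236, 0.3426, 0.1199]
eef_rot: [-0.0, 0.727, 0.687, -0.0]
wrist_force: [0.3, 0.7, -1.6]
opening: 0.407
shift(tool) [-2.343e-01  2.189e-01 -1.000e-04] turn [-0.0005  0.0003  0.0034] q6 -1.05 tcp [0.4237 0.3426 0.1199]
```

View pics/d10.png

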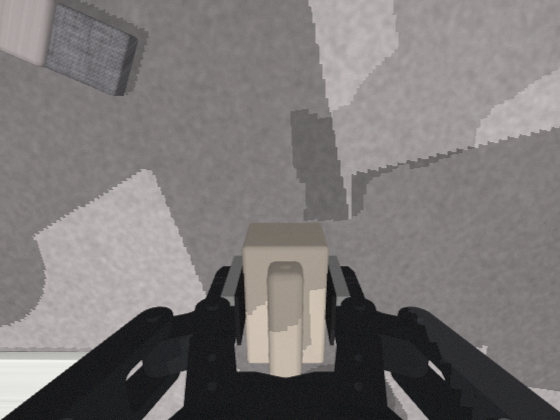

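```bash
python3 -m pendant '[[[-0.014,0.013,0,0,0,0.003,0.8],[-0.028,0.026,0,0,0,0,0.8],[-0.03,0.028,0,0,0,0,0.8],[-0.03,0.028,0,0,0,0,0.8],[-0.03,0.028,0,0,0,0,0.8],[-0.03,0.028,0,0,0,0,0.8],[-0.03,0.028,0,0,0,0,0.8],[-0.022,0.019,0,0,0,0,0.8],[-0.014,0.013,0,0,0,0,0.8],[-0.006,0.003,0.005,0,0,0,0.8]]]'
python3 -m pendant '[[[0,0,0.015,0,0,0,0.8],[0,0,0,0,0,0,0.8],[0,0,0,0,0,0,0.8],[0,0,0,0,0,0,0.8]]]'
python3 - <<'E'
from h import *
P=jig(.007,.13)
p,d,W=cloud("wrist"); cv2.imwrite("pics/d11.png",p[:,:,::-1])
delta([*P,0.045],np.radians(86.5))
E
```

```text
time_s: 35.5
eef_pos: [0.6242, 0.0941, 0.1157]
eef_rot: [0.001, 0.729, 0.684, 0.001]
wrist_force: [-0.8, 0.3, -1.9]
opening: 0.41
time_s: 35.9
eef_pos: [0.6221, 0.0967, 0.1001]
eef_rot: [-0.0, 0.729, 0.685, -0.0]
wrist_force: [-0.2, 0.5, -1.0]
opening: 0.407
shift(tool) [-0.0001  0.0064  0.0555] turn [ 0.0003 -0.0001 -0.0013] q6 -1.54 tcp [0.6224 0.0965 0.1005]
```

View pics/d11.png

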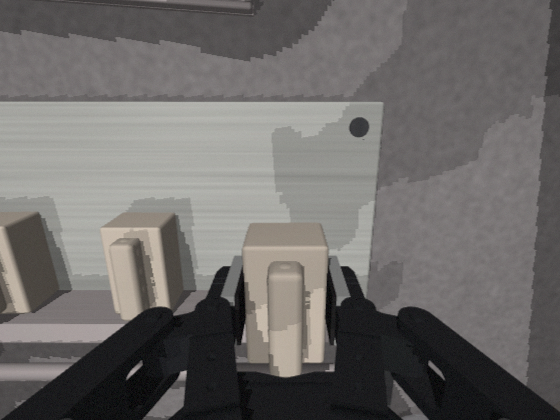

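```bash
python3 -m pendant '[[[0,0.005,0.015,0,0,0,0.8],[0,0,0.02,0,0,0,0.8],[0,0,0.013,0,0,0,0.8],[0,0,0.006,0,0,0,0.8],[0,0,0,0,0,0,0.8],[0,0,0,0,0,0,0.8],[0,0,0,0,0,0,0.8]]]'
python3 - <<'E'
from h import *
P=jig(.007,.13)
delta([*P,0.045],np.radians(86.5)); print(injig(tool()[0]))
E
```

```text
time_s: 36.65
eef_pos: [0.628, 0.0953, 0.0467]
eef_rot: [0.0, 0.729, 0.684, 0.0]
wrist_force: [0.1, 0.1, -1.1]
opening: 0.407
shift(tool) [0.0008 0.0007 0.0017] turn [ 0.0009 -0.     -0.0026] q6 -1.54 tcp [0.628  0.0953 0.0467]
[0.00627822 0.12922504]
```

```bash
python3 -m pendant '[[[0,0.001,0.0015,0,0,-0.002,0.8],[0,0.0015,0,0,0,0,0.8],[0,0.001,0,0,0,0,0.8],[0,0.001,0,0,0,0,0.8],[0,0,0,0,0,0,0.8]]]'; python3 -m pendant '[[[0,0.001,0,0,0,0,0.8],[0,0.001,0,0,0,0,0.8],[0,0,0,0,0,0,0.8],[0,0,0,0,0,0,0.8]]]'
```

```text
time_s: 37.15
eef_pos: [0.6324, 0.095, 0.0451]
eef_rot: [0.0, 0.729, 0.685, 0.0]
wrist_force: [-2.2, 1.0, 2.8]
opening: 0.413
time_s: 37.55
eef_pos: [0.6342, 0.0949, 0.045]
eef_rot: [0.0, 0.729, 0.685, 0.0]
wrist_force: [-2.9, -0.2, 4.9]
opening: 0.407
```

```bash
python3 -m pendant '[[[0,0.001,0,0,0,0,0.8],[0,0.001,0,0,0,0,0.8],[0,0,0,0,0,0,0.8],[0,0,0,0,0,0,0.8]]]'
```

```text
time_s: 37.95
eef_pos: [0.6356, 0.0948, 0.045]
eef_rot: [-0.0, 0.729, 0.685, -0.0]
wrist_force: [-5.9, 0.8, 6.9]
opening: 0.406
```

```bash
python3 -m pendant '[[[0,0.001,0,0,0,0,0.8],[0,0,0,0,0,0,0.8],[0,0,0,0,0,0,-0.2],[0,0,0,0,0,0,-0.2],[0,0,0,0,0,0,-0.2],[0,0,-0.02,0,0,0,-0.2],[0,-0.01,-0.04,0,0,0,-0.2],[0,-0.02,-0.04,0,0,0,-0.2],[0,-0.03,-0.04,0,0,0,-0.2]]]'
python3 -m pendant '[[[0,0,-0.015,0,0,0,0],[0,0,0,0,0,0,0],[0,0,0,0,0,0,0]]]'
python3 - <<'E'
from h import *
p,d,W=cloud("wrist"); cv2.imwrite("pics/d12.png",p[:,:,::-1]); 
models(W+[0,0,-.012],box=(.55,.665,-.2,.15)); 
delta([.46,-.33,.2],np.radians(86.5))
E
```

```text
time_s: 38.85
eef_pos: [0.5776, 0.098, 0.186]
eef_rot: [0.0, 0.729, 0.685, 0.0]
wrist_force: [-0.1, 0.2, 0.7]
opening: 0.6
time_s: 39.15
eef_pos: [0.5775, 0.0982, 0.1989]
eef_rot: [0.0, 0.729, 0.685, 0.0]
wrist_force: [-0.3, 0.2, -1.7]
opening: 0.499
px [ 88 267] ctr [630.6 -84.4] size [14.8 50.1] long-axis deg -2.3 z 0.0425
px [186 267] ctr [636.3   4.9] size [14.7 49.8] long-axis deg -3.6 z 0.0427
px [285 267] ctr [641.   94.6] size [14.4 48.1] long-axis deg -4.1 z 0.0427
px [ 11 298] ctr [ 656.1 -165.9] size [14.8 18. ] long-axis deg 2.1 z 0.0444
px [ 92 298] ctr [661.5 -89.3] size [ 7.1 93.2] long-axis deg 89.9 z 0.0372
shift(tool) [-0.4346 -0.0902 -0.0019] turn [-0.0021  0.0001 -0.001 ] q6 -1.54 tcp [0.577  0.0982 0.1979]
```

View pics/d12.png

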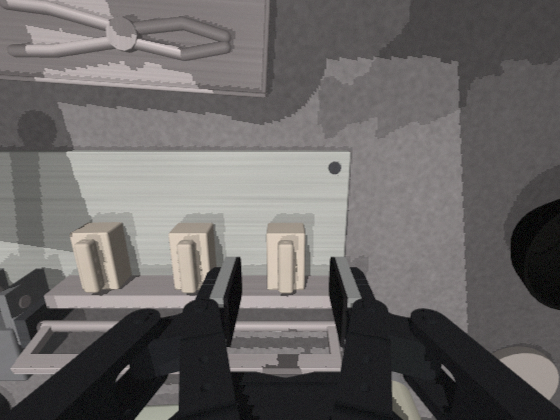

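```bash
python3 -m pendant '[[[-0.02,-0.004,0,0,0,0,0],[-0.04,-0.009,0,0,0,0,0],[-0.042,-0.009,0,0,0,0,0],[-0.042,-0.009,0,0,0,0,0],[-0.042,-0.009,0,0,0,0,0],[-0.042,-0.009,0,0,0,0,0],[-0.042,-0.009,0,0,0,0,0],[-0.042,-0.009,0,0,0,0,0],[-0.042,-0.009,0,0,0,0,0],[-0.04,-0.008,0,0,0,0,0]]]'
python3 -m pendant '[[[-0.04,-0.006,0,0,0,0,0],[0,0,0,0,0,0.15,0],[0,0,0,0,0,0.15,0],[0,0,0,0,0,0.15,0],[0,0,0,0,0,0.15,0],[0,0,0,0,0,0.15,0],[0,0,0,0,0,0.15,0],[0,0,0,0,0,0.15,0],[0,0,0,0,0,0.15,0],[0,0,0,0,0,0.15,0]]]'
python3 -m pendant '[[[0,0,0,0,0,0.15,0],[0,0,0,0,0,0.07,0],[0,0,0,0,0,0,0],[0,0,0,0,0,0,0],[0,0,0,0,0,0,0]]]'
python3 - <<'E'
from h import *
p,d,W=cloud("wrist"); cv2.imwrite("pics/e1.png",p[:,:,::-1]); 
models(W,lo=.035,box=(.4,.52,-.45,-.25)); 
delta([.46,-.343,.2],np.radians(-3.5))
z=W[...,2]; m=(abs(z-.006)<.0035)&(abs(W[...,0]-.46)<.06)&(W[...,1]<-.2)
n,l,st,_=cv2.connectedComponentsWithStats(m.astype(np.uint8)); i=1+np.argmax(st[1:,4]); print(st[i],cv2.minAreaRect((W[l==i][:,:2]*1000).astype(np.float32)))
E
```

```text
time_s: 40.2
eef_pos: [0.4677, -0.2912, 0.1971]
eef_rot: [-0.002, 0.729, 0.685, -0.0]
wrist_force: [0.9, 0.9, 0.2]
opening: 0.502
time_s: 41.2
eef_pos: [0.46, -0.329, 0.1968]
eef_rot: [-0.002, 0.997, 0.076, -0.001]
wrist_force: [0.8, -1.0, 0.5]
opening: 0.498
time_s: 41.7
eef_pos: [0.4604, -0.3292, 0.1986]
eef_rot: [-0.001, 1.0, -0.03, -0.001]
wrist_force: [0.1, -0.0, 1.0]
opening: 0.504
px [289 210] ctr [ 463.4 -342.3] size [13.3 78.8] long-axis deg 86.5 z 0.0449
shift(tool) [ 0.0004  0.0138 -0.0011] turn [-0.0008  0.0009  0.0012] q6 -0.77 tcp [ 0.4604 -0.3292  0.199 ]
[  255    59    69   253 13951] ((462.8561096191406, -343.20635986328125), (259.87518310546875, 60.15590286254883), 86.26011657714844)
```

View pics/e1.png

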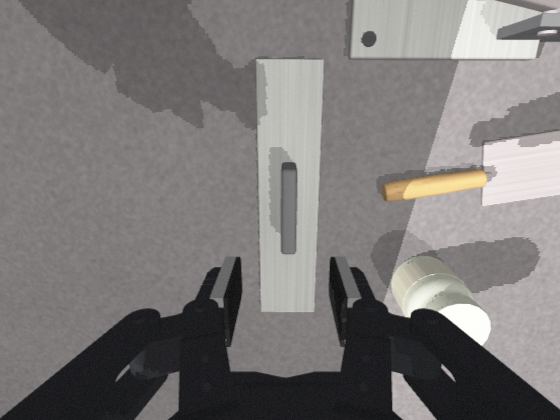

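```bash
python3 -m pendant '[[[0.0034,0.013,0.02,0,0,0.003,0],[0,0,0.04,0,0,0,0],[0,0,0.04,0,0,0,0],[0,0,0.03,0,0,0,0],[0,0,0.018,0,0,0,0],[0,0,0.006,0,0,0,0],[0,0,0,0,0,0,0],[0,0,0,0,0,0,0]]]'
python3 - <<'E'
from h import *
delta([.463,-.3425,.042],np.radians(-3.7))
E
```

```text
time_s: 42.55
eef_pos: [0.4638, -0.3431, 0.0468]
eef_rot: [0.001, 0.999, -0.032, 0.001]
wrist_force: [0.5, 0.3, -0.3]
opening: 0.502
shift(tool) [-0.0008 -0.0006  0.0048] turn [ 0.0013 -0.0013  0.0009] q6 -0.78 tcp [ 0.4638 -0.3431  0.0468]
```

```bash
python3 -m pendant '[[[-0.0005,0,0.003,0,0,0,0],[0,0,0,0,0,0,0.9],[0,0,0,0,0,0,0.9],[0,0,0,0,0,0,0.9],[0,0,0,0,0,0,0.9],[0,0,0,0,0,0,0.9],[0,0,0,0,0,0,0.9]]]'
python3 -m pendant '[[[0,0,-0.01,0,0,0,0.9],[0,0,-0.03,0,0,0,0.9],[0,0,-0.04,0,0,0,0.9],[0,0,-0.04,0,0,0,0.9],[0,0,-0.03,0,0,0,0.9],[0,0,-0.01,0,0,0,0.9],[0,0,0,0,0,0,0.9],[0,0,0,0,0,0,0.9]]]'
python3 - <<'E'
from h import *
p,d,W=cloud("wrist"); cv2.imwrite("pics/e2.png",p[:,:,::-1]); 
P=jig(-.052,.04); print(P)
delta([*P,.2],np.radians(-3.5))
E
```

```text
time_s: 43.25
eef_pos: [0.463, -0.3428, 0.0434]
eef_rot: [0.0, 0.999, -0.032, 0.0]
wrist_force: [-0.6, 0.3, 5.9]
opening: 0.15
time_s: 44.05
eef_pos: [0.4618, -0.3415, 0.2007]
eef_rot: [-0.001, 0.999, -0.032, -0.001]
wrist_force: [-0.8, 0.5, -2.8]
opening: 0.151
[0.56433893 0.00979992]
shift(tool) [ 0.08  -0.357  0.001] turn [-0.003  0.003 -0.003] q6 -0.78 tcp [ 0.4616 -0.3413  0.2002]
```

View pics/e2.png

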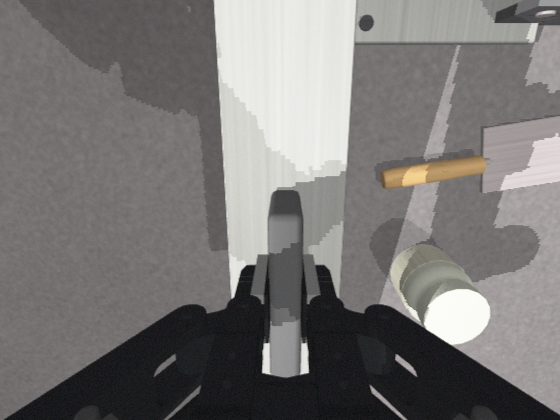

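```bash
python3 -m pendant '[[[0.004,-0.018,0,0,0,0,0.9],[0.008,-0.035,0,0,0,0,0.9],[0.008,-0.038,0,0,0,0,0.9],[0.008,-0.038,0,0,0,0,0.9],[0.009,-0.038,0,0,0,0,0.9],[0.009,-0.038,0,0,0,0,0.9],[0.009,-0.038,0,0,0,0,0.9],[0.009,-0.038,0,0,0,0,0.9],[0.008,-0.036,0,0,0,0,0.9],[0.005,-0.025,0,0,0,0,0.9]]]'
python3 -m pendant '[[[0.003,-0.015,0,0,0,0,0.9],[0,0,0.03,0,0,0,0.9],[0,0,0.03,0,0,0,0.9],[0,0,0.02,0,0,0,0.9],[0,0,0,0,0,0,0.9],[0,0,0,0,0,0,0.9],[0,0,0,0,0,0,0.9]]]'
python3 - <<'E'
from h import *
p,d,W=cloud("wrist"); cv2.imwrite("pics/e3.png",p[:,:,::-1]); 
P=jig(-.052,.04); print(P)
delta([*P,.055],np.radians(-3.5))
p,d,W=cloud("scene"); cv2.imwrite("pics/e3s.png",p[:,:,::-1]); 
E
```

```text
time_s: 45.1
eef_pos: [0.5605, -0.0025, 0.2009]
eef_rot: [-0.001, 1.0, -0.031, -0.002]
wrist_force: [0.2, -0.0, -2.1]
opening: 0.154
time_s: 45.8
eef_pos: [0.5662, 0.0084, 0.124]
eef_rot: [0.0, 0.999, -0.032, 0.001]
wrist_force: [-0.8, 0.1, -2.5]
opening: 0.149
[0.56433893 0.00979992]
shift(tool) [-0.0023 -0.0013  0.0692] turn [ 0.0003 -0.0025 -0.0032] q6 -0.13 tcp [0.5664 0.0084 0.1242]
```

View pics/e3.png

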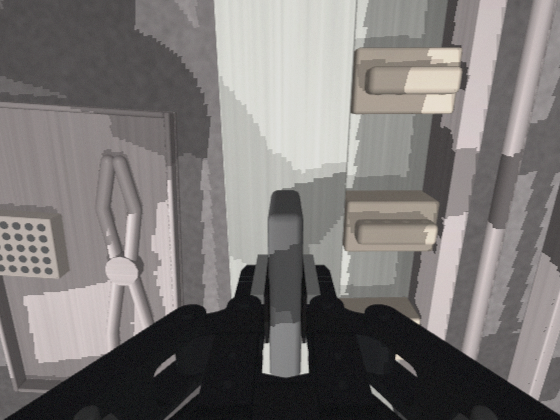

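View pics/e3s.png

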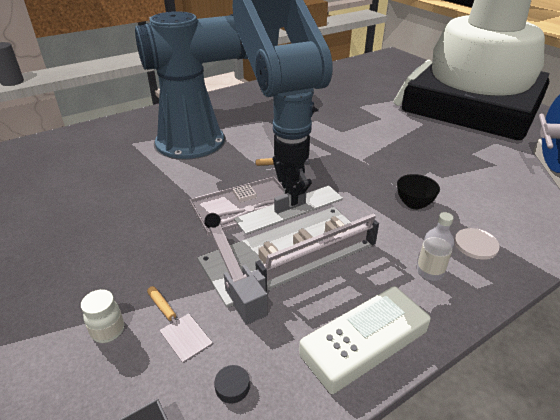

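```bash
python3 -m pendant '[[[-0.002,-0.001,0.02,0,0,-0.003,0.9],[0,0,0.02,0,0,0,0.9],[0,0,0.018,0,0,0,0.9],[0,0,0.008,0,0,0,0.9],[0,0,0,0,0,0,0.9],[0,0,0,0,0,0,0.9],[0,0,0,0,0,0,0.9]]]'
python3 - <<'E'
from h import *
P=jig(-.052,.04)
delta([*P,.056],np.radians(-3.5));print(injig(tool()[0]))
E
```

```text
time_s: 46.6
eef_pos: [0.5641, 0.0097, 0.0578]
eef_rot: [0.0, 1.0, -0.03, 0.001]
wrist_force: [-0.1, 0.4, -3.3]
opening: 0.153
shift(tool) [ 0.0002 -0.0001  0.0018] turn [ 0.0002 -0.0017  0.0001] q6 -0.13 tcp [0.5641 0.0097 0.0578]
[-0.05221625  0.03991973]
```

```bash
python3 -m pendant '[[[0.002,0,0.001,0,0,0,0.9],[0.002,0,0.0005,0,0,0,0.9],[0.002,0,0,0,0,0,0.9],[0.001,0,0,0,0,0,0.9],[0,0,0,0,0,0,0.9],[0,0,0,0,0,0,0.9]]]'
python3 -m pendant '[[[0.001,0,0,0,0,0,0.9],[0.001,0,0,0,0,0,0.9],[0,0,0,0,0,0,0.9],[0,0,0,0,0,0,0.9]]]'
python3 -m pendant '[[[0.001,0,0,0,0,0,0.9],[0,0,0,0,0,0,0.9],[0,0,0,0,0,0,0.9]]]'
python3 -c "
from h import *
print(injig(tool()[0]))"
```

```text
time_s: 47.2
eef_pos: [0.5707, 0.0094, 0.0555]
eef_rot: [0.0, 1.0, -0.03, 0.0]
wrist_force: [-0.8, 1.3, 0.9]
opening: 0.151
time_s: 47.6
eef_pos: [0.5722, 0.0093, 0.0555]
eef_rot: [0.0, 1.0, -0.03, -0.0]
wrist_force: [-4.0, 0.4, 5.3]
opening: 0.152
time_s: 47.9
eef_pos: [0.5732, 0.0093, 0.0555]
eef_rot: [0.0, 1.0, -0.03, -0.0]
wrist_force: [-3.5, 0.6, 5.5]
opening: 0.155
[-0.04312797  0.04003193]
```

```bash
python3 -m pendant '[[[0.001,0,0,0,0,0,0.9],[0.001,0,0,0,0,0,0.9],[0,0,0,0,0,0,0.9],[0,0,0,0,0,0,0.9]]]'
python3 -m pendant '[[[0.001,0,0,0,0,0,0.9],[0,0,0,0,0,0,0.9],[0,0,0,0,0,0,0.9]]]'
python3 -m pendant '[[[0.001,0,0,0,0,0,0.9],[0,0,0,0,0,0,0.9],[0,0,0,0,0,0,0.9]]]'
python3 -c "
from h import *
print(injig(tool()[0]),tool()[2]['torque'])"
```

```text
time_s: 48.3
eef_pos: [0.5752, 0.0092, 0.0555]
eef_rot: [-0.0, 1.0, -0.03, -0.0]
wrist_force: [-4.4, 0.4, 5.4]
opening: 0.155
time_s: 48.6
eef_pos: [0.576, 0.0092, 0.0555]
eef_rot: [-0.0, 1.0, -0.03, -0.0]
wrist_force: [-5.4, -0.1, 7.5]
opening: 0.155
time_s: 48.9
eef_pos: [0.5761, 0.0092, 0.0555]
eef_rot: [-0.0, 1.0, -0.03, -0.001]
wrist_force: [-8.9, 0.9, 9.9]
opening: 0.149
[-0.04018282  0.04010151] [-0.03511634  1.39170905  0.02279674]
```

```bash
python3 -m pendant '[[[0.001,0,0,0,0,0,0.9],[0.001,0,0,0,0,0,0.9],[0,0,0,0,0,0,0.9],[0,0,0,0,0,0,0.9]]]'
python3 -c "
from h import *
print(injig(tool()[0]),tool()[2]['torque'])
p,d,W=cloud('wrist'); cv2.imwrite('pics/e4.png',p[:,:,::-1]); "
```

```text
time_s: 49.3
eef_pos: [0.5766, 0.0092, 0.0556]
eef_rot: [-0.0, 1.0, -0.03, -0.003]
wrist_force: [-16.4, 0.6, 17.6]
opening: 0.152
[-0.03974674  0.04018052] [-0.02828538  2.50328531 -0.22076738]
```

View pics/e4.png

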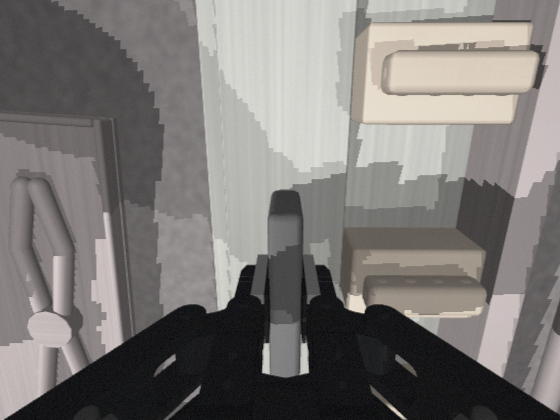

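```bash
python3 -m pendant '[[[-0.001,0,-0.0005,0,0,0,0.9],[0,0,0,0,0,0,0.4],[0,0,0,0,0,0,0.4],[0,0,0,0,0,0,0.4],[0,0,0,0,0,0,0.4]]]'
python3 -m pendant '[[[0,0,-0.01,0,0,0,0.4],[0,0,-0.02,0,0,0,0.4],[0,0,-0.04,0,0,0,0.4],[0,0,-0.04,0,0,0,0.4],[0,0,-0.03,0,0,0,0.4],[0,0,0,0,0,0,0.4],[0,0,0,0,0,0,0.4],[0,0,0,0,0,0,0.4]]]'
python3 -c "
from h import *
p,d,W=cloud('wrist'); cv2.imwrite('pics/e5.png',p[:,:,::-1]); np.savez('w3.npz',p=p,d=d,W=W)
models(W+[0,0,-.012],lo=.034,box=(.5,.665,-.2,.15)); 
"
```

```text
time_s: 49.85
eef_pos: [0.5787, 0.0089, 0.0557]
eef_rot: [0.0, 1.0, -0.03, 0.0]
wrist_force: [-0.0, 0.3, 0.0]
opening: 0.299
time_s: 50.65
eef_pos: [0.5775, 0.0091, 0.1946]
eef_rot: [-0.0, 1.0, -0.03, -0.001]
wrist_force: [-0.7, -0.4, -1.4]
opening: 0.302
px [362  88] ctr [641.1  95.3] size [14.4 48.4] long-axis deg -3.5 z 0.0428
px [284 201] ctr [576.7   9.4] size [13.9 79.2] long-axis deg 86.2 z 0.0449
px [355 202] ctr [636.9   6. ] size [13.5 50.4] long-axis deg -3.5 z 0.0427
px [382 277] ctr [664.2 -69.7] size [ 4.7 75.7] long-axis deg 86.6 z 0.037
px [362 295] ctr [643.7 -84.3] size [14.  23.2] long-axis deg -2.9 z 0.0425
```

View pics/e5.png

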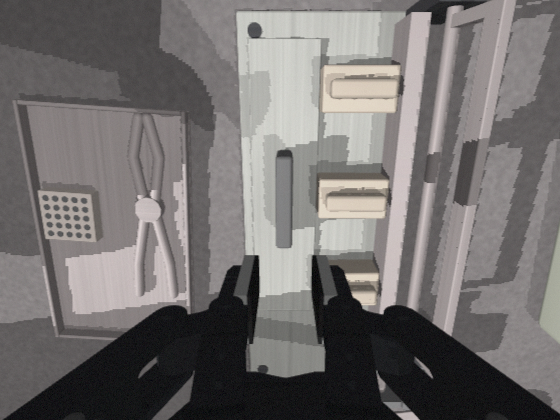

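```bash
python3 -m pendant '[[[0.02,0.02,0,0,0,0,-1],[0.02,0.03,0,0,0,0,-1],[0,0.02,0,0,0,0,-1],[0,0,0,0,0,0,-1],[0,0,0,0,0,0,-1],[0,0,0,0,0,0,-1]]]'
python3 -c "
from h import *
p,d,W=cloud('wrist'); np.savez('w4.npz',p=p,d=d,W=W)
models(W+[0,0,-.012],lo=.034,box=(.5,.665,-.2,.15)); 
cv2.imwrite('pics/e6.png',cv2.resize(p[40:340,150:400,::-1],None,fx=2,fy=2,interpolation=cv2.INTER_CUBIC))
"
```

```text
time_s: 51.3
eef_pos: [0.6134, -0.0623, 0.1948]
eef_rot: [-0.0, 1.0, -0.03, -0.001]
wrist_force: [0.8, 0.9, 0.7]
opening: 1.0
px [231 115] ctr [576.6   8.9] size [14.4 78.6] long-axis deg 86.3 z 0.0448
px [309 117] ctr [636.7   5.5] size [14.2 49.5] long-axis deg -3.2 z 0.0428
px [342 215] ctr [662.6 -81.1] size [  6.3 109.7] long-axis deg 88.6 z 0.037
px [306 225] ctr [630.7 -83.9] size [14.3 49.6] long-axis deg -2.2 z 0.0426
px [325 318] ctr [ 643.5 -178.7] size [41.2 42.9] long-axis deg -0.0 z 0.0463
```

View pics/e6.png

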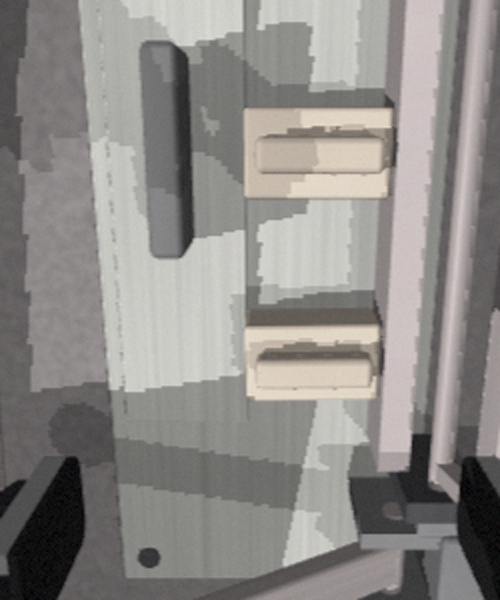

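```bash
python3 -c "
from h import *
P=jig(-.1,-.05); delta([*P,.1],np.radians(-3.5))"
```

```text
shift(tool) [-0.1014  0.021   0.0952] turn [-0.0006  0.0012  0.001 ] q6 -0.23 tcp [ 0.6136 -0.0622  0.1951]
```

```bash
python3 -m pendant '[[[-0.02,0.004,0,0,0,0,1],[-0.04,0.008,0,0,0,0,1],[-0.03,0.006,0,0,0,0,1],[-0.0115,0.003,0.02,0,0,0,1],[0,0,0.035,0,0,0,1],[0,0,0.04,0,0,0,1],[0,0,0.035,0,0,0,1],[0,0,0.02,0,0,0,1],[0,0,0,0,0,0,1],[0,0,0,0,0,0,1]]]'
python3 -m pendant '[[[0,0,0,0,0,0,1]]]'
python3 -c "
from h import *
P=jig(-.1,-.05); delta([*P,.04],np.radians(-3.5))
p,d,W=cloud('wrist'); cv2.imwrite('pics/e7.png',p[:,:,::-1])"
```

```text
time_s: 52.35
eef_pos: [0.5116, -0.0775, 0.0461]
eef_rot: [-0.0, 1.0, -0.03, -0.0]
wrist_force: [0.5, 0.4, 0.8]
opening: 0.002
time_s: 52.45
eef_pos: [0.5127, -0.0782, 0.0473]
eef_rot: [0.0, 1.0, -0.03, 0.001]
wrist_force: [-0.2, -0.3, 0.4]
opening: -0.001
shift(tool) [-0.0018 -0.001   0.0073] turn [ 0.0008 -0.0027  0.0006] q6 -0.32 tcp [ 0.5127 -0.0782  0.0473]
```

View pics/e7.png

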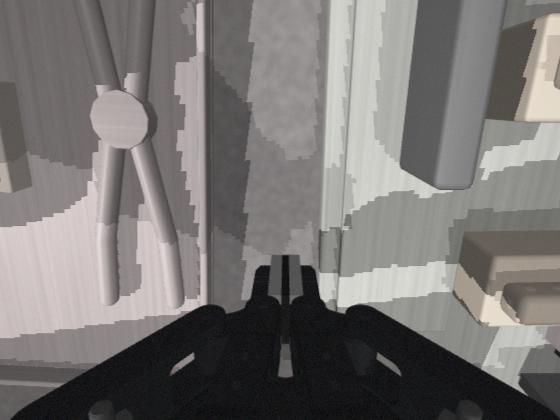

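```bash
python3 -m pendant '[[[0,0,0.004,0,0,0,1],[0,0,0.0025,0,0,0,1],[0.003,0,0,0,0,0,1],[0.004,0,0,0,0,0,1],[0.003,0,0,0,0,0,1],[0.001,0,0,0,0,0,1],[0,0,0,0,0,0,1],[0,0,0,0,0,0,1]]]'
python3 -m pendant '[[[0.001,0,0,0,0,0,1],[0.001,0,0,0,0,0,1],[0,0,0,0,0,0,1],[0,0,0,0,0,0,1]]]'
python3 -m pendant '[[[0.001,0,0,0,0,0,1],[0.001,0,0,0,0,0,1],[0,0,0,0,0,0,1],[0,0,0,0,0,0,1]]]'
```

```text
time_s: 53.3
eef_pos: [0.5223, -0.0788, 0.0391]
eef_rot: [-0.0, 1.0, -0.03, -0.0]
wrist_force: [0.3, 0.2, 0.5]
opening: -0.003
time_s: 53.7
eef_pos: [0.5244, -0.0789, 0.0392]
eef_rot: [-0.0, 1.0, -0.03, -0.0]
wrist_force: [0.0, -0.5, 0.0]
opening: -0.002
time_s: 54.1
eef_pos: [0.5264, -0.0791, 0.0392]
eef_rot: [0.0, 1.0, -0.03, 0.0]
wrist_force: [0.5, 0.1, -0.1]
opening: 0.002
```

```bash
for i in 1; do python3 -m pendant '[[[0.001,0,0,0,0,0,1],[0.001,0,0,0,0,0,1],[0,0,0,0,0,0,1],[0,0,0,0,0,0,1]]]'; done
python3 -m pendant '[[[0.001,0,0,0,0,0,1],[0.001,0,0,0,0,0,1],[0,0,0,0,0,0,1],[0,0,0,0,0,0,1]]]'
python3 -m pendant '[[[0.001,0,0,0,0,0,1],[0,0,0,0,0,0,1],[0,0,0,0,0,0,1]]]'
```

```text
time_s: 54.5
eef_pos: [0.5284, -0.0791, 0.0392]
eef_rot: [-0.0, 1.0, -0.03, -0.0]
wrist_force: [-0.7, -0.5, -0.1]
opening: -0.0
time_s: 54.9
eef_pos: [0.5304, -0.0793, 0.0392]
eef_rot: [-0.0, 1.0, -0.031, -0.0]
wrist_force: [-0.6, -0.3, -0.4]
opening: 0.0
time_s: 55.2
eef_pos: [0.5314, -0.0793, 0.0392]
eef_rot: [0.0, 1.0, -0.03, -0.0]
wrist_force: [0.1, -0.0, 0.3]
opening: -0.003
```

```bash
python3 -m pendant '[[[0.001,0,0,0,0,0,1],[0,0,0,0,0,0,1],[0,0,0,0,0,0,1]]]'
python3 -m pendant '[[[0.001,0,0,0,0,0,1],[0,0,0,0,0,0,1],[0,0,0,0,0,0,1]]]'
python3 -m pendant '[[[0.001,0,0,0,0,0,1],[0,0,0,0,0,0,1],[0,0,0,0,0,0,1]]]'
```

```text
time_s: 55.5
eef_pos: [0.5324, -0.0794, 0.0392]
eef_rot: [-0.0, 1.0, -0.031, 0.0]
wrist_force: [-0.8, -0.3, 0.4]
opening: 0.003
time_s: 55.8
eef_pos: [0.5334, -0.0795, 0.0392]
eef_rot: [0.0, 1.0, -0.03, 0.0]
wrist_force: [0.8, -1.0, -0.1]
opening: 0.002
time_s: 56.1
eef_pos: [0.534, -0.0795, 0.0391]
eef_rot: [-0.0, 1.0, -0.03, -0.0]
wrist_force: [-2.6, -0.4, 2.2]
opening: 0.002
```

Contact. Push to about 15 N.

```bash
python3 -m pendant '[[[0.001,0,0,0,0,0,1],[0,0,0,0,0,0,1],[0,0,0,0,0,0,1]]]'
python3 -m pendant '[[[0.001,0,0,0,0,0,1],[0,0,0,0,0,0,1],[0,0,0,0,0,0,1]]]'
python3 -m pendant '[[[0.001,0,0,0,0,0,1],[0,0,0,0,0,0,1],[0,0,0,0,0,0,1]]]'
```

```text
time_s: 56.4
eef_pos: [0.5344, -0.0794, 0.039]
eef_rot: [-0.0, 1.0, -0.03, -0.001]
wrist_force: [-5.1, 0.7, 4.0]
opening: 0.001
time_s: 56.7
eef_pos: [0.5346, -0.0793, 0.0389]
eef_rot: [-0.0, 1.0, -0.03, -0.002]
wrist_force: [-8.5, 0.0, 6.8]
opening: 0.001
time_s: 57.0
eef_pos: [0.5348, -0.0793, 0.0388]
eef_rot: [-0.0, 1.0, -0.03, -0.003]
wrist_force: [-11.3, -0.2, 9.8]
opening: -0.002
```

```bash
python3 -m pendant '[[[-0.008,0,0,0,0,0,1],[-0.008,-0.02,0,0,0,0,1],[0,-0.04,0,0,0,0,1],[0,-0.04,0,0,0,0,1],[0,-0.04,0,0,0,0,1],[0,-0.03,0,0,0,0,1],[0,-0.01,0,0,0,0,1],[0,0,0,0,0,0,1],[0,0,0,0,0,0,1],[0,0,0,0,0,0,1]]]'
python3 -m pendant '[[[0.004,0,0,0,0,0,1],[0.004,0,0,0,0,0,1],[0.002,0,0,0,0,0,1],[0,0,0,0,0,0,1],[0,0,0,0,0,0,1]]]'
python3 -c "
from h import *
print(injig(tool()[0]))"
python3 -m pendant '[[[0.001,0,0,0,0,0,1],[0.001,0,0,0,0,0,1],[0,0,0,0,0,0,1],[0,0,0,0,0,0,1]]]'
python3 -m pendant '[[[0.001,0,0,0,0,0,1],[0.001,0,0,0,0,0,1],[0,0,0,0,0,0,1],[0,0,0,0,0,0,1]]]'
```

```text
time_s: 58.0
eef_pos: [0.5326, 0.0997, 0.0392]
eef_rot: [0.0, 1.0, -0.031, 0.0]
wrist_force: [-0.1, 0.2, -0.4]
opening: 0.002
time_s: 58.5
eef_pos: [0.5424, 0.1002, 0.0391]
eef_rot: [-0.0, 1.0, -0.031, -0.0]
wrist_force: [0.5, -0.4, -0.3]
opening: 0.0
[-0.07944616  0.12891242]
time_s: 58.9
eef_pos: [0.5443, 0.1003, 0.0392]
eef_rot: [-0.0, 1.0, -0.03, -0.0]
wrist_force: [-0.7, -0.5, 0.2]
opening: -0.002
time_s: 59.3
eef_pos: [0.5458, 0.1002, 0.039]
eef_rot: [-0.0, 1.0, -0.03, -0.001]
wrist_force: [-2.8, -0.6, 1.6]
opening: -0.001
```

```bash
python3 -m pendant '[[[0.001,0,0,0,0,0,1],[0.001,0,0,0,0,0,1],[0,0,0,0,0,0,1],[0,0,0,0,0,0,1]]]'
python3 -m pendant '[[[0.001,0,0,0,0,0,1],[0,0,0,0,0,0,1],[0,0,0,0,0,0,1]]]'
python3 -m pendant '[[[-0.01,0,0,0,0,0,1],[-0.02,0,-0.02,0,0,0,1],[-0.01,0,-0.04,0,0,0,1],[0,0.02,-0.05,0,0,0,1],[0.03,0.035,-0.04,0,0,0,-1],[0.04,0.035,0,0,0,0,-1],[0.02,0.01,0,0,0,0,-1],[0,0,0,0,0,0,-1],[0,0,0,0,0,0,-1],[0,0,0,0,0,0,-1]]]'
python3 -c "
from h import *
p,d,W=cloud('wrist'); np.savez('w5.npz',p=p,d=d,W=W)
models(W+[0,0,-.012],lo=.034,box=(.5,.665,-.2,.15)); print(tool()[0])
cv2.imwrite('pics/e8.png',p[:,:,::-1])
"
```

```text
time_s: 59.7
eef_pos: [0.5461, 0.1002, 0.0387]
eef_rot: [0.0, 1.0, -0.03, -0.003]
wrist_force: [-9.9, 0.8, 7.8]
opening: 0.0
time_s: 60.0
eef_pos: [0.5462, 0.1002, 0.0386]
eef_rot: [0.0, 1.0, -0.03, -0.004]
wrist_force: [-12.0, 0.2, 9.0]
opening: -0.002
time_s: 61.0
eef_pos: [0.5851, 0.0081, 0.1778]
eef_rot: [-0.0, 1.0, -0.03, -0.001]
wrist_force: [-1.0, -0.2, 0.9]
opening: 0.992
px [357  87] ctr [641.2  94.9] size [13.9 48. ] long-axis deg -3.4 z 0.0428
px [273 206] ctr [576.8   9.8] size [13.6 79. ] long-axis deg 86.4 z 0.0449
px [350 208] ctr [636.7   5.3] size [14.9 49.9] long-axis deg -3.4 z 0.0427
px [343 304] ctr [631.  -83.2] size [14.1 50.1] long-axis deg -2.6 z 0.0425
px [377 326] ctr [ 662.4 -110.7] size [ 6.5 48.6] long-axis deg 87.3 z 0.0371
px [368 379] ctr [ 654.4 -165.4] size [15.8 21.7] long-axis deg 68.6 z 0.0422
[0.58504644 0.00820925 0.17793689]
```

View pics/e8.png

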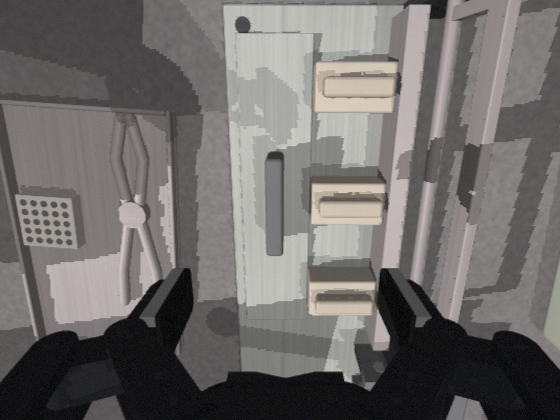

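```bash
python3 -c "
from h import *
p,d,W=cloud('top'); cv2.imwrite('pics/e9.png',p[:,:,::-1])
g=p.max(-1)
m=(W[...,2]>.1)&(W[...,2]<.135)&(g<60)&(W[...,0]>.5)&(W[...,0]<.6)&(abs(W[...,1]+.18)<.04)
Q=W[m]; print(m.sum(),Q.mean(0),Q.min(0),Q.max(0),injig(Q.mean(0)))
P=jig(-.062,-.15); print(P); delta([*P,.18],np.radians(-3.5))
"
```

```text
167 [ 0.54159696 -0.17867407  0.12223382] [ 0.52681206 -0.1945052   0.11212214] [ 0.55771968 -0.16300516  0.13219403] [-0.06319349 -0.14951081]
[ 0.54275836 -0.17923521]
shift(tool) [-0.0311  0.1897 -0.002 ] turn [-0.0002  0.0007  0.0012] q6 -0.13 tcp [0.5851 0.0082 0.1781]
```

View pics/e9.png

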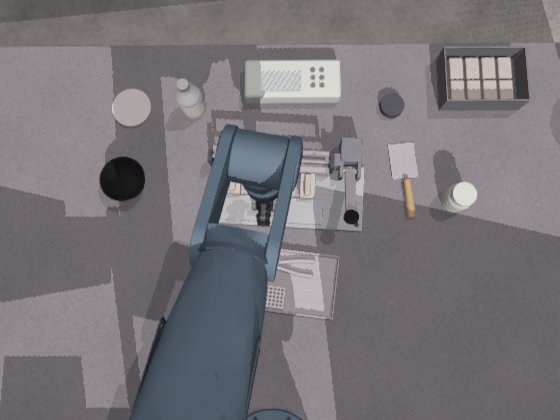

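```bash
python3 -m pendant '[[[-0.005,0.02,0,0,0,0,1],[-0.006,0.04,0,0,0,0,1],[-0.007,0.04,0,0,0,0,1],[-0.007,0.04,0,0,0,0,1],[-0.006,0.03,0,0,0,0,1],[-0.002,0.015,0,0,0,0,1],[0,0.005,0,0,0,0,1],[0,0,0,0,0,0,1],[0,0,0,0,0,0,1],[0,0,0,0,0,0,1]]]'
python3 -c "
from h import *
P=jig(-.064,-.15); print(P); delta([*P,.15],np.radians(-3.5))
p,d,W=cloud('wrist'); cv2.imwrite('pics/e10.png',p[:,:,::-1])"
```

```text
time_s: 62.1
eef_pos: [0.5418, -0.1789, 0.1783]
eef_rot: [-0.0, 1.0, -0.03, -0.0]
wrist_force: [-0.1, 0.2, -1.2]
opening: 0.003
[ 0.54076209 -0.17911311]
shift(tool) [-0.001   0.0003  0.0283] turn [-0.0004  0.0002  0.0018] q6 -0.47 tcp [ 0.5418 -0.1789  0.1783]
```

View pics/e10.png

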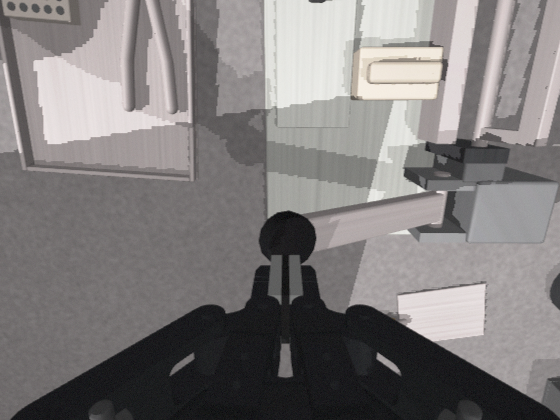

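```bash
python3 -m pendant '[[[-0.001,0,0.012,0,0,0,1],[0,0,0.012,0,0,0,1],[0,0,0.006,0,0,0,1],[-0.001,0,0.006,0,0,0,1],[-0.001,0,0.006,0,0,0,1],[0,0,0,0,0,0,1]]]'
python3 -m pendant '[[[-0.003,0,0.008,0,0,0,1],[-0.002,0,0.008,0,0,0,1],[-0.002,0,0.008,0,0,0,1],[-0.001,0,0.008,0,0,0,1],[0,0,0,0,0,0,1]]]'
```

```text
time_s: 62.75
eef_pos: [0.5385, -0.1803, 0.1358]
eef_rot: [0.0, 1.0, -0.031, 0.0]
wrist_force: [0.4, -0.5, 6.5]
opening: -0.001
time_s: 63.25
eef_pos: [0.5293, -0.179, 0.1024]
eef_rot: [-0.001, 1.0, -0.031, -0.001]
wrist_force: [-0.1, 0.3, -0.3]
opening: -0.001
```

```bash
python3 -c "
from h import *
p,d,W=cloud('wrist'); cv2.imwrite('pics/e11.png',p[:,:,::-1]);print(tool()[0],tool()[2]['wrist_force'])
p,d,W=cloud('scene'); cv2.imwrite('pics/e11s.png',p[:,:,::-1])"
```

```text
[ 0.52971344 -0.17910851  0.10304265] [-0.38545544 -0.09139322  0.58643834]
```

View pics/e11.png

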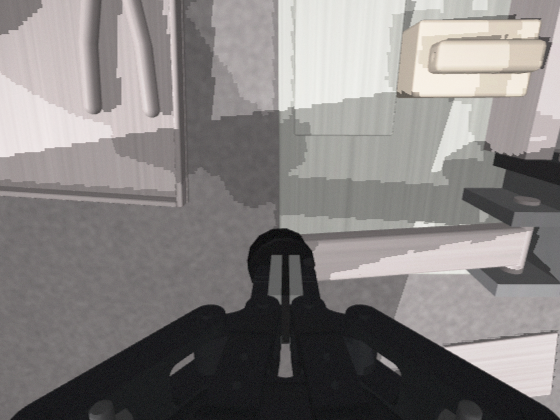

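View pics/e11s.png

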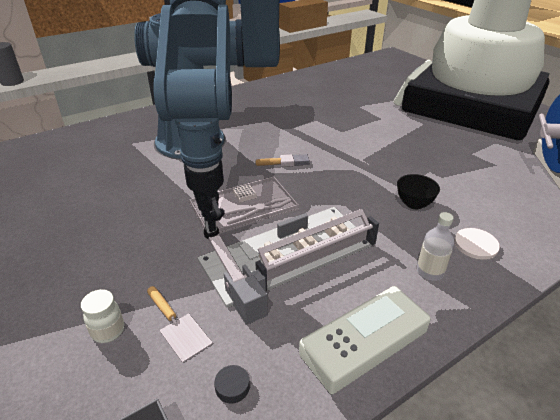

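```bash
python3 -m pendant '[[[-0.001,0,0.006,0,0,0,1],[0,0,0.006,0,0,0,1],[0,0,0,0,0,0,1]]]'
python3 -m pendant '[[[0,0,0.006,0,0,0,1],[0,0,0.004,0,0,0,1],[0,0,0,0,0,0,1],[0,0,0,0,0,0,1]]]'
python3 -m pendant '[[[0,0,0.003,0,0,0,1],[0,0,0.002,0,0,0,1],[0,0,0,0,0,0,1],[0,0,0,0,0,0,1]]]'
```

```text
time_s: 63.65
eef_pos: [0.5288, -0.1791, 0.0912]
eef_rot: [-0.0, 1.0, -0.031, -0.001]
wrist_force: [-0.2, 0.8, 0.2]
opening: -0.001
time_s: 64.05
eef_pos: [0.5294, -0.1795, 0.0822]
eef_rot: [-0.0, 1.0, -0.031, -0.0]
wrist_force: [0.7, 1.3, -0.5]
opening: 0.001
time_s: 64.45
eef_pos: [0.5295, -0.1796, 0.0773]
eef_rot: [-0.0, 1.0, -0.031, -0.0]
wrist_force: [-0.1, -0.2, 1.2]
opening: 0.003
```

```bash
python3 -m pendant '[[[0,0,0.002,0,0,0,1],[0,0,0.002,0,0,0,1],[0,0,0,0,0,0,1],[0,0,0,0,0,0,1]]]'
python3 -m pendant '[[[0,0,-0.02,0,0,0,1],[0,0,-0.04,0,0,0,1],[0,0,-0.04,0,0,0,1],[-0.04,0.02,-0.02,0,0,0,1],[-0.04,0.02,0,0,0,0,1],[0,0,0,0,0,0,1],[0,0,0,0,0,0,1],[0,0,0,0,0,0,1]]]'
python3 -c "
from h import *
p,d,W=cloud('wrist'); cv2.imwrite('pics/e12.png',p[:,:,::-1])
p,d,W=cloud('scene'); cv2.imwrite('pics/e12s.png',p[:,:,::-1])
p,d,W=cloud('top'); cv2.imwrite('pics/e12t.png',p[:,:,::-1]);np.savez('top2.npz',p=p,d=d,W=W)
g=p.max(-1)
m=(W[...,2]>.03)&(W[...,2]<.135)&(g<60)&(W[...,0]>.5)&(W[...,0]<.6)&(abs(W[...,1]+.18)<.04)
print(m.sum(),np.median(W[m],0),injig(np.median(W[m],0)))"
```

```text
time_s: 64.85
eef_pos: [0.5298, -0.1798, 0.0746]
eef_rot: [0.0, 1.0, -0.03, 0.0]
wrist_force: [-3.0, 1.1, 9.8]
opening: -0.0
time_s: 65.65
eef_pos: [0.4477, -0.2146, 0.1934]
eef_rot: [0.0, 1.0, -0.03, 0.0]
wrist_force: [-0.0, 0.2, 0.4]
opening: 0.006
150 [ 0.52207201 -0.1774991   0.04963898] [-0.08275375 -0.14953   ]
```

View pics/e12.png

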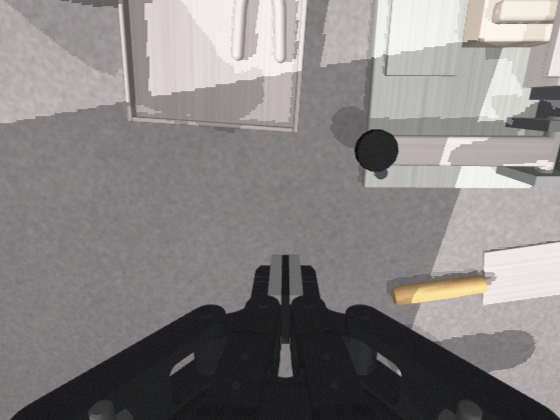

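View pics/e12s.png

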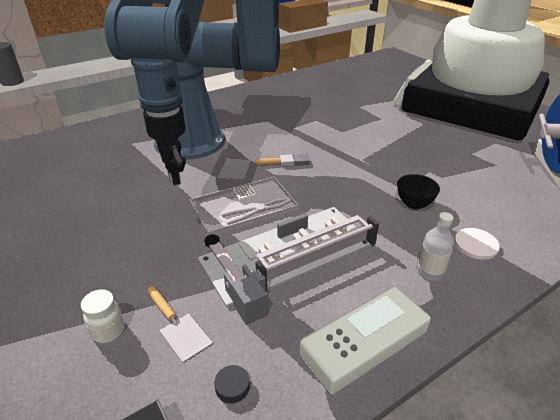

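View pics/e12t.png

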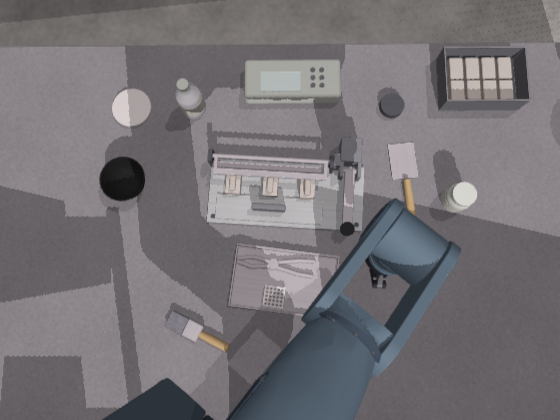

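```bash
python3 -m pendant '[[[0.02,-0.03,-0.01,0,0,0,0],[0.025,-0.04,0,0,0,0,0],[0.025,-0.04,0,0,0,0,0],[0.025,-0.04,0,0,0,0,0],[0.02,-0.035,0,0,0,0,0],[0.01,-0.02,0,0,0,0,-1],[0,0,0,0,0,0,-1],[0,0,0,0,0,0,-1],[0,0,0,0,0,0,-1]]]'
python3 -c "
from h import *
p,d,W=cloud('wrist'); np.savez('w6.npz',p=p,d=d,W=W)
models(W+[0,0,-.012],lo=.034,box=(.5,.665,-.2,.15)); print(tool()[0])
cv2.imwrite('pics/e13.png',p[:,:,::-1])
"
```

```text
time_s: 66.7
eef_pos: [0.5841, -0.0182, 0.203]
eef_rot: [0.0, 1.0, -0.031, -0.0]
wrist_force: [-0.3, -0.1, -0.3]
opening: 1.0
px [344 155] ctr [6.3e+02 1.0e-01] size [ 37.5 253.4] long-axis deg 86.4 z 0.043
px [273 167] ctr [576.6   9.7] size [13.3 78.9] long-axis deg 86.3 z 0.0449
px [371 256] ctr [659.5 -78.7] size [12.5 99.8] long-axis deg 88.8 z 0.0371
px [321 345] ctr [ 609.6 -178.6] size [ 42.5 110.8] long-axis deg -0.0 z 0.0363
px [238 349] ctr [ 525.1 -176.3] size [32.6 33.5] long-axis deg 57.8 z 0.0364
[ 0.58406966 -0.01848734  0.20316223]
```

View pics/e13.png

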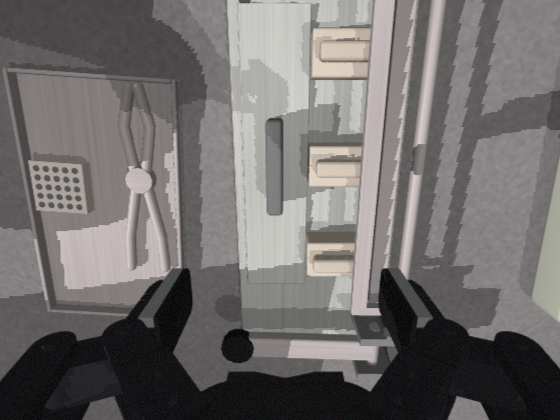

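```bash
python3 -c "
from bench import ctrl
print(ctrl.hand_in())"
```

```text
the job is handed in; nothing more can be done
None
```

I finished the job and handed it in at about 67 s of the 208 s allowed. All the steps were done in the order you asked, and nothing was dropped.

- **Tray:** The tongs and the firing tile lie flat on the tray floor, side by side.
- **Models:** Only three models were present. They stand teeth up against the fence at jig y of about -50, 40 and 130 mm.
- **Straightedge:** It lies flat on the plate. I pushed it against the models' front ends at its middle (about 16 N), then near each end (about 11–12 N), before pressing the lever.
- **Lever:** It went over centre and stays down by itself. With the arm clear, its pad reads 49.6 mm above the bench, against 49 mm expected. The hold-down bar lies over the models' far ends.

**Last checks:** The wrist picture after the lever was down shows no visible gap between the straightedge and the models. Its rib had not moved (within 0.2 mm). The robot was touching nothing at hand-in. I saw no knocked object and no slackened grip during the run.

**Disagreement:** The model at y = -50 kept measuring about 1° off the other two (-2.2 to -2.6° against about -3.4°), even after I pressed the straightedge against it again. In the pictures it looks square to the fence, so I took this as measuring error and did not confirm it another way.

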